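# Load weighing bottles into a desiccator and close it

## Task

Put the dried weighing bottles away in the desiccator: stand the blank (blue knob) in the middle of its plate and all the samples close round it, all upright on the plate in one layer. Then take the wiper from the rack and draw its foam tip, lightly pressed, slowly (about 4 cm a second) once round the black sealing ring, starting at the red mark, anticlockwise seen from above, and right back to the mark. Finally hang the wiper back in a hole of the rack and set the lid squarely on the base, leaving the other glassware alone.

Things in the scene. Friction and masses are not known exactly. Their poses are not given: they have to be found in the camera images.
- base: fixed blue round desiccator base; origin under its centre on the worktop, z up, -x towards the red mark. White perforated plate for the bottles 40 mm above the origin; round wall about it, inner radius 65 mm, up to the flat flange 75 mm above the origin. Flange from radius 66 to 84 mm, 168 mm across; the black sealing ring lies flush in its face at radius 75 mm
- seal_0 (a point): point on the middle of the black sealing ring, at the flange's upper face, at the red joint mark
- lid_knob (a point): the black knob (30 mm across) of the loose translucent domed lid, 0.4 kg, which stands flange down on the worktop. This point is on the lid's axis, 80 mm above its underside (the flange's sealing face), where to grip it; the knob runs from 21 mm below this point to 12 mm above it; z up. The lid is 168 mm across its flange; inside it is a hollow of radius 70 mm, 54 mm high
- rack: fixed wooden test-tube rack 55 x 215 x 90 mm, origin under its centre, y along its length. Top board (upper face 71 mm up) with six 20 mm square holes at y = -80, -48, -16, 16, 48, 80 mm, x = 0; lower board's top 12 mm up, end cheeks 90 mm high. The wiper hangs in the hole at y = +80; test tubes 125 mm long stand in those at -48 and -80
- wiper_mid (a point): seal wiper, 0.055 kg, 160 mm long, hanging upright in the rack: orange handle 14 x 14 mm, below it a black 30 mm collar that rests on the top board, an 11 mm steel shaft and a foam tip. Point: on the axis in the handle, where to grip: 118 mm above the tip's lower end, 66 mm above the collar's underside, 42 mm below the top; x, y square to the handle's faces, z up
- wiper_tip (a point): centre of the lower end of the wiper's grey foam tip, 11 mm across. The foam gives upwards along the axis: it starts to give at 0.5 N and reaches its stop, 8 mm up, at 2.5 N
- seal_1 (a point): point on the middle of the sealing ring, 45 degrees on from the red mark, anticlockwise seen from above
- seal_2 (a point): point on the middle of the sealing ring, 90 degrees on from the red mark, anticlockwise seen from above
- seal_3 (a point): point on the middle of the sealing ring, 135 degrees on from the red mark, anticlockwise seen from above
- seal_4 (a point): point on the middle of the sealing ring, 180 degrees on from the red mark, anticlockwise seen from above
- seal_5 (a point): point on the middle of the sealing ring, 225 degrees on from the red mark, anticlockwise seen from above
- seal_6 (a point): point on the middle of the sealing ring, 270 degrees on from the red mark, anticlockwise seen from above
- seal_7 (a point): point on the middle of the sealing ring, 315 degrees on from the red mark, anticlockwise seen from above
- blank_mid (a point): the blank, empty, blue stopper and knob: glass weighing bottle, about 0.11 kg: body 40 mm across, 36 mm high, foot edge rounded; on it a 39 mm stopper disc 4 mm thick, then a knob 15 mm across, 26 mm high. Point: on the axis, 33 mm above the underside, 33 mm below the knob's top; z up. Starts upright on a fixed grey mat 4 mm thick. 
- sample_1_mid (a point): sample 1 (4 to 6 samples are present), brown soil in it, yellow stopper and knob: glass weighing bottle, about 0.11 kg: body 40 mm across, 36 mm high, foot edge rounded; on it a 39 mm stopper disc 4 mm thick, then a knob 15 mm across, 26 mm high. Point: on the axis, 33 mm above the underside, 33 mm below the knob's top; z up. Starts upright on a fixed grey mat 4 mm thick. 
- sample_2_mid (a point): sample 2 (4 to 6 samples are present), brown soil in it, yellow stopper and knob: glass weighing bottle, about 0.11 kg: body 40 mm across, 36 mm high, foot edge rounded; on it a 39 mm stopper disc 4 mm thick, then a knob 15 mm across, 26 mm high. Point: on the axis, 33 mm above the underside, 33 mm below the knob's top; z up. Starts upright on a fixed grey mat 4 mm thick. 
- sample_3_mid (a point): sample 3 (4 to 6 samples are present), brown soil in it, yellow stopper and knob: glass weighing bottle, about 0.11 kg: body 40 mm across, 36 mm high, foot edge rounded; on it a 39 mm stopper disc 4 mm thick, then a knob 15 mm across, 26 mm high. Point: on the axis, 33 mm above the underside, 33 mm below the knob's top; z up. Starts upright on a fixed grey mat 4 mm thick. 
- sample_4_mid (a point): sample 4 (4 to 6 samples are present), brown soil in it, yellow stopper and knob: glass weighing bottle, about 0.11 kg: body 40 mm across, 36 mm high, foot edge rounded; on it a 39 mm stopper disc 4 mm thick, then a knob 15 mm across, 26 mm high. Point: on the axis, 33 mm above the underside, 33 mm below the knob's top; z up. Starts upright on a fixed grey mat 4 mm thick. 
- sample_5_mid (a point): sample 5 (4 to 6 samples are present), brown soil in it, yellow stopper and knob: glass weighing bottle, about 0.11 kg: body 40 mm across, 36 mm high, foot edge rounded; on it a 39 mm stopper disc 4 mm thick, then a knob 15 mm across, 26 mm high. Point: on the axis, 33 mm above the underside, 33 mm below the knob's top; z up. Starts upright on a fixed grey mat 4 mm thick. 
- sample_6_mid (a point): sample 6 (4 to 6 samples are present), brown soil in it, yellow stopper and knob: glass weighing bottle, about 0.11 kg: body 40 mm across, 36 mm high, foot edge rounded; on it a 39 mm stopper disc 4 mm thick, then a knob 15 mm across, 26 mm high. Point: on the axis, 33 mm above the underside, 33 mm below the knob's top; z up. Starts upright on a fixed grey mat 4 mm thick. 
- beaker: bystander: small clear beaker, 54 x 56 x 70 mm, origin under its centre; leave it alone
- flask: bystander: conical flask with red stopper, 62 x 63 x 117 mm, origin under its centre; leave it alone
- petri: bystander: covered petri dish, 66 x 66 x 32 mm, origin under its centre; leave it alone
- reagent: bystander: white reagent bottle with red cap, 58 x 59 x 115 mm, origin under its centre; leave it alone
Mind the look-alikes: they are no part of the job. What is shaped like the part that bears sample_3_mid but orange or turquoise is not meant.

How it is judged:
By the outcome, as a careful person would: the job done as asked, in the order asked, and still so for the second after the job is handed in, with the robot touching nothing.
Of sample_1, sample_2, sample_3, sample_4, sample_5, sample_6 only 4 to 6 are there at a start; the rules pass over those that are not, and their reading is None.
At some moment in a run one of blank, sample_1, sample_2, sample_3, sample_4, sample_5, sample_6, lid may be knocked a few centimetres aside while the robot is not near it.
It also fails if it takes over 210 s, if anything falls off the work surface, if the arm or the gripper's body presses on something with over 40 N, if the wrist force passes 120 N, or if a joint passes its speed limit or range.

## Robot

A 6-joint arm with a two-finger parallel gripper is mounted at the origin on a cart in front of the work surface, level with it; the furniture and walls round the work are solid. World frame = base frame: x ahead of the robot, y to its left, z up, the work surface at z = 0. Lengths are in mm, angles in rad, forces in N, time in s.
With the tool pointing down it reaches from about 250 to 800 mm from the base axis. Payload 8.5 kg.
Tool frame: the origin (TCP) lies midway between the tips of the shut fingers; the grasp point (between the pads) lies 19 mm behind it; z points along the fingers, y is the line along which they close (so a half turn about z gives the same grasp; the last joint's range is limited). The gripper opens to 85 mm and grips with 20 to 120 N. Pads are 22 mm wide; open, the fingers measure 114 mm over their backs; the gripper's body (76 mm by 85 mm) begins 54 mm behind the grasp point. The pads swing forward as they close: fully open they stand 13 mm farther back than shut.
Start: joints at [-1.148, 0.238, -0.013, 1.319, 0, 1.571], TCP at [215.395, -478.729, 207.976] pointing down, gripper open.
Joint ranges: [-2.66, 2.66], [-1.03, 1.9], [-1.14, 1.46], [-1.82, 2.27], [-1.45, 1.34], [-3.14, 3.14]. Speed limits (rad/s): [2.22, 2.22, 2.79, 3.14, 3.14, 3.14].

## Interface

Orientations are given as a unit quaternion [w, x, y, z].
In Python, from station import robot gives the robot as it stands.
- The arm moves only by the tool servo_tool, never from a script. Its argument "plan" is a list of rows, each a list of 6 numbers: the shift along the tool's x, y, z in units of 30 mm (1.0 is 30 mm), then the turn, a rotation vector about the tool's x, y, z in units of 10 degrees (1.0 is 10 degrees). A call has 1 to 5 rows; each row is the pose to reach, as a shift and turn from the pose commanded when the call began, along the tool's axes at that moment; what a row does not reach only later rows make up. A row lasts 1/8 s, in which the tool goes at most 62.5 mm and 10.7 degrees, less where a joint would pass 70% of its speed; a pose out of reach is approached as far as the arm can. A call with a gripper value outside its range is refused whole. "hand" is the opening, from -1 (shut) to 1 (fully open), so that 0 is half open, set as the call begins (left out, the last holds). The fingers move at their own pace and stop on an object; the grip force is fixed at half the most. Time passes only in rows, so rows that repeat a pose let the fingers close. It gives the time, the measured TCP pose, the force, the opening and the grip force at its end, in the units of the state.
- robot.sense(): the state, without advancing time (a new reading comes with each control period).
- robot.read_camera(name): name is "scene" or "top" or "wrist"; returns (picture, depth): 384x512x3 uint8, red, green, blue; 384x512 float32, mm along the optical axis (not along the pixel's ray), 0 where there is no reading.
- robot.camera_model(name): a dict with "fx", "fy", "cx", "cy" (pixels), "world_to_cam" (4x4, takes a point from world to camera coordinates); the wrist camera has in their place "mount" (4x4, takes a point from camera to tool coordinates, whose origin is the TCP and whose axes are the flange's). Camera axes: x right, y up, looking along -z (the intrinsics and any distortion apply to the point x, -y, -z); pixel columns grow to the right and rows downward; lengths in mm; the calibration is good to about 2 mm. The wrist camera is an equidistant fisheye: a pixel r from the principal point sees the ray r / f radians off the axis. A picture is of the moment at which its call begins: read the wrist's pose just before it. camera_model takes no time and is no camera call.
- robot.sign_off(): hands the job in; it is judged then, once.
The state is a dict: "t": time; "joint_positions": joint angles; "qvel": joint speeds; "effort": joint torques, N m; "tcp_pos": TCP position; "ee_rot": TCP orientation; "wrist_force": force on the tool from outside, world axes, zero at the start; "torque": the same for the moment, N m; "grip_width": finger opening in mm; "finger_force": force on a finger pad.
Only numpy, scipy, OpenCV 4.12 (cv2) and the standard library are available. Lean on these libraries where they do the work, as an engineer would, in place of code of your own. Each camera call takes 0.05 s, during which the arm holds its last target. There are 200 camera calls.

## Working session

There is one attempt and no reset: what is moved stays moved. The work goes in short steps, Python scripts to look and compute and a tool call to move; the robot and the scene stay as the last step left them, time stands still between calls to the robot, and variables do not carry over. Pictures are saved under pics/ and viewed, at most 14 in all, crops included, and the job is handed in when it is done.

Besides the shell and the picture viewer there is one more tool, called after "Emit:" in YAML: its name, and indented under it one key for each argument. servo_tool: Moves the arm, as the interface text tells. Its arguments: {"type":"object","properties":{"plan":{"type":"array","items":{"type":"array","items":{"type":"number"}}},"hand":{"type":"number"}},"required":["plan"]}

```bash
ls; mkdir -p pics; cat > h.py <<'E'
import numpy as np, cv2
from station import robot
from scipy.spatial.transform import Rotation as R
def grab(n):
    s=robot.sense(); im,d=robot.read_camera(n); return s,im,d,robot.camera_model(n)
def save(im,f): cv2.imwrite('pics/'+f,im[:,:,::-1])
def pts(d,m):
    h,w=d.shape; v,u=np.mgrid[:h,:w]
    c=np.stack([(u-m['cx'])/m['fx']*d,-(v-m['cy'])/m['fy']*d,-d],-1)
    W=np.linalg.inv(m['world_to_cam']); return c@W[:3,:3].T+W[:3,3]
def ray(u,v,m,z):
    W=np.linalg.inv(m['world_to_cam']); r=W[:3,:3]@np.array([(u-m['cx'])/m['fx'],-(v-m['cy'])/m['fy'],-1]); o=W[:3,3]
    return o+r*(z-o[2])/r[2]
E
python3 - <<'E'
from h import *
for n in('top','scene'):
    s,im,d,m=grab(n); save(im,n+'0.png'); np.savez(n+'0.npz',im=im,d=d); print(n,{k:(np.round(v,3).tolist() if hasattr(v,'shape') else v) for k,v in m.items()})
print(s); print(robot.camera_model('wrist'))
E
```

```text
pics
top {'fx': 396.21046384316173, 'fy': 396.21046384316173, 'cx': 254.04263834795103, 'cy': 201.19457031259577, 'world_to_cam': [[-0.0, -1.0, -0.014, -7.723], [0.988, -0.002, 0.154, -559.136], [-0.154, -0.014, 0.988, -1230.513], [0.0, 0.0, 0.0, 1.0]]}
scene {'fx': 403.4361111809469, 'fy': 403.4361111809469, 'cx': 255.4382037023811, 'cy': 195.82111364808185, 'world_to_cam': [[-0.872, -0.489, 0.014, 458.919], [0.349, -0.603, 0.717, -281.815], [-0.342, 0.63, 0.697, -910.445], [0.0, 0.0, 0.0, 1.0]]}
{'t': 0.05, 'joint_positions': array([-1.14797997e+00,  2.38738157e-01, -1.42648201e-02,  1.31921564e+00,
       -3.07497923e-06,  1.57079175e+00]), 'qvel': array([-9.88260075e-04,  4.86605702e-04, -7.00381855e-04,  3.30018053e-04,
       -3.45461689e-04,  1.02403084e-05]), 'effort': array([-7.00210262e-05, -5.40239561e+01,  3.47369063e+01,  1.32982552e-02,
       -5.08145376e-05, -7.55913561e-06]), 'tcp_pos': array([ 215.23252895, -478.34501003,  207.39590679]), 'ee_rot': array([-6.94989322e-04,  9.77735669e-01,  2.09839118e-01, -1.50725993e-04]), 'wrist_force': array([0.43681351, 0.30832293, 0.82794804]), 'torque': array([0.02847307, 0.00419856, 0.02438833]), 'finger_force': 0.0, 'grip_width': 85.63704459551253}
{'fx': 297.3186396354542, 'fy': 297.3186396354542, 'cx': 255.60388453815523, 'cy': 191.4304520951402, 'mount': array([[ 1.37308974e-03,  9.63398896e-01,  2.68068426e-01,
         6.82692073e+01],
       [ 9.99995935e-01, -6.52986654e-04, -2.77540160e-03,
         2.34775694e-01],
       [-2.49877374e-03,  2.68071147e-01, -9.63395877e-01,
        -1.66068514e+02],
       [ 0.00000000e+00,  0.00000000e+00,  0.00000000e+00,
         1.00000000e+00]])}
```

View pics/top0.png

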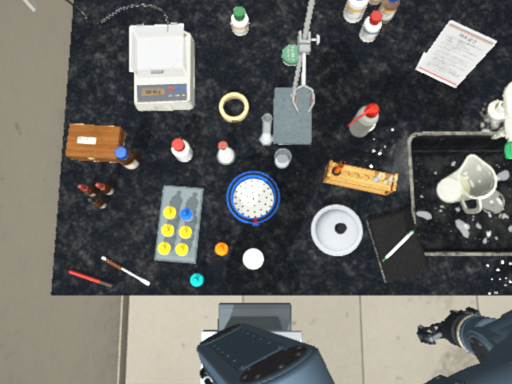

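View pics/scene0.png

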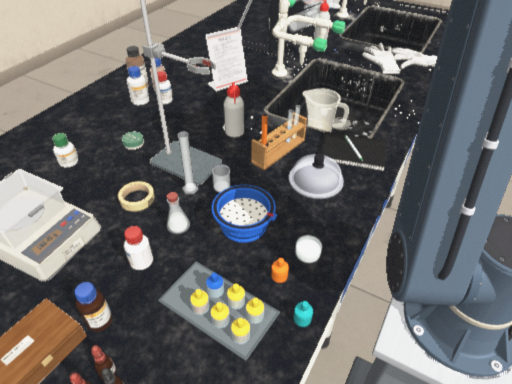

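Top view: the mat is at (180,225). The blank's blue knob is at (187,214), and there are five yellow samples at (170,212), (167,230), (185,233), (164,248) and (181,250). The decoys are orange at (221,249) and turquoise at (197,280). A blue-capped brown bottle at (126,156) could be mistaken for the blank, and the petri dish is at (253,258). The base is at (253,197) with its red mark at (255,222), the lid at (337,229), and the rack at (360,178) with the wiper at its left end.

```bash
cat >> h.py <<'E'
def blobs(mask,P,zlo,zhi,amin=8):
    k=(mask&(P[...,2]>zlo)&(P[...,2]<zhi)).astype(np.uint8)
    n,l,st,c=cv2.connectedComponentsWithStats(k)
    return [(c[i].round(1).tolist(),int(st[i,4]),np.median(P[l==i],0).round(1).tolist()) for i in range(1,n) if st[i,4]>=amin]
def hsv(im): return cv2.cvtColor(im,cv2.COLOR_RGB2HSV)
def masks(im):
    H=hsv(im); h,s,v=[H[...,i].astype(int) for i in range(3)]
    return dict(yellow=(h>22)&(h<35)&(s>120)&(v>90),blue=(h>98)&(h<125)&(s>120)&(v>60),red=((h<6)|(h>174))&(s>140)&(v>70),orange=(h>5)&(h<20)&(s>150)&(v>90))
def circ(p):
    A=np.c_[2*p[:,:2],np.ones(len(p))]; x=np.linalg.lstsq(A,(p[:,:2]**2).sum(1),rcond=None)[0]
    return x[:2].round(1),round(float(np.sqrt(x[2]+x[0]**2+x[1]**2)),1)
E
python3 - <<'E'
from h import *
for n in('top','scene'):
    z=np.load(n+'0.npz'); im,d=z['im'],z['d']; m=robot.camera_model(n); P=pts(d,m); M=masks(im)
    print(n,'worktop z',np.median(P[...,2]))
    for k,lo,hi in(('yellow',60,85),('blue',58,85),('blue',66,85),('red',60,85),('orange',40,200)): print(k,*blobs(M[k],P,lo,hi,4),sep='\n  ')
    if n=='top':
        b=M['blue'].copy(); vv,uu=np.mgrid[:384,:512]; near=(np.hypot(uu-253,vv-197)<32)
        q=P[near&b&(P[...,2]>70)&(P[...,2]<82)]; print('base',circ(q),len(q),q[:,2].mean())
        nl=np.hypot(uu-337,vv-229)<35
        for lo,hi in((5,22),(60,70),(72,80),(84,100)):
            q=P[nl&(P[...,2]>lo)&(P[...,2]<hi)]; print('lid',lo,len(q),q.mean(0) if len(q) else 0, circ(q) if len(q)>10 else 0)
        nr=(uu>315)&(uu<405)&(vv>150)&(vv<200)
        q=P[nr&(P[...,2]>60)&(P[...,2]<80)]; r=cv2.minAreaRect(q[:,:2].astype(np.float32)); print('rack',r,len(q))
        q=P[nr&(P[...,2]>100)]; print('high',q.round(0)[::max(1,len(q)//15)])
        for (u,v) in ((253,258),(283,157),(225,155),(181,150),(221,249),(197,280)): print((u,v),P[v,u].round(0))
E
cat > crop.py <<'E'
E
python3 -c "
import cv2
a=cv2.imread('pics/top0.png');b=a[170:290,140:260];c=a[130:250,300:420]
cv2.imwrite('pics/crop0.png',cv2.resize(cv2.hconcat([b,c]),None,fx=3.3,fy=3.3,interpolation=2))"
```

```text
top worktop z 1.049621813528006
yellow
  ([349.9, 168.6], 7, [658.1, -312.6, 71.5])
  ([368.2, 181.0], 5, [619.1, -369.8, 70.2])
  ([168.1, 211.3], 20, [523.9, 261.7, 69.2])
  ([166.1, 229.3], 20, [467.5, 265.6, 69.7])
  ([184.0, 231.2], 19, [461.2, 209.5, 69.2])
  ([162.8, 247.9], 23, [408.9, 274.0, 68.1])
  ([180.6, 249.0], 21, [405.8, 218.5, 68.8])
blue
  ([183.5, 88.0], 8, [935.1, 224.8, 69.1])
  ([177.0, 88.5], 6, [932.2, 245.8, 70.5])
  ([253.3, 196.6], 701, [573.6, -5.5, 75.0])
  ([185.0, 212.9], 20, [518.1, 207.8, 70.5])
blue
  ([183.4, 87.8], 5, [934.0, 225.5, 69.8])
  ([177.0, 88.5], 6, [932.2, 245.8, 70.5])
  ([253.2, 197.0], 684, [570.7, -5.5, 75.1])
  ([184.7, 213.0], 16, [518.0, 207.9, 71.3])
red
  ([170.0, 88.5], 6, [933.2, 269.1, 69.1])
  ([102.7, 186.7], 11, [600.2, 469.4, 77.8])
  ([85.9, 188.4], 14, [596.5, 524.3, 75.6])
  ([255.0, 220.0], 11, [495.1, -11.8, 77.1])
orange
  ([93.7, 141.5], 1472, [754.7, 511.8, 55.8])
  ([124.5, 161.2], 4, [679.4, 397.9, 96.7])
  ([338.8, 167.5], 74, [645.8, -264.8, 130.5])
  ([376.5, 172.3], 6, [646.5, -396.6, 71.0])
  ([387.4, 174
[... 1895 characters left out ...]
329, [601.9, -46.8, 74.1])
  ([255.2, 186.4], 5, [575.8, -86.7, 75.4])
  ([245.2, 217.4], 364, [530.8, 42.9, 74.8])
  ([75.8, 212.5], 4, [931.9, 224.8, 67.7])
  ([69.7, 217.9], 9, [930.5, 245.6, 68.3])
  ([263.4, 218.8], 13, [499.2, 8.4, 75.1])
  ([213.7, 275.2], 33, [516.6, 210.1, 69.5])
red
  ([269.5, 214.0], 12, [493.5, -13.8, 76.3])
  ([63.0, 223.4], 7, [931.6, 268.2, 66.3])
  ([97.8, 357.6], 5, [599.1, 478.0, 77.9])
  ([80.9, 382.4], 7, [591.9, 526.0, 79.5])
orange
  ([263.9, 130.1], 153, [646.3, -264.7, 129.4])
  ([280.1, 265.5], 154, [404.5, 98.5, 42.5])
  ([34.3, 338.5], 2624, [744.5, 502.1, 55.4])
  ([92.5, 315.0], 4, [678.1, 416.6, 70.7])
  ([24.6, 378.3], 45, [707.4, 569.3, 45.9])
```

View pics/crop0.png

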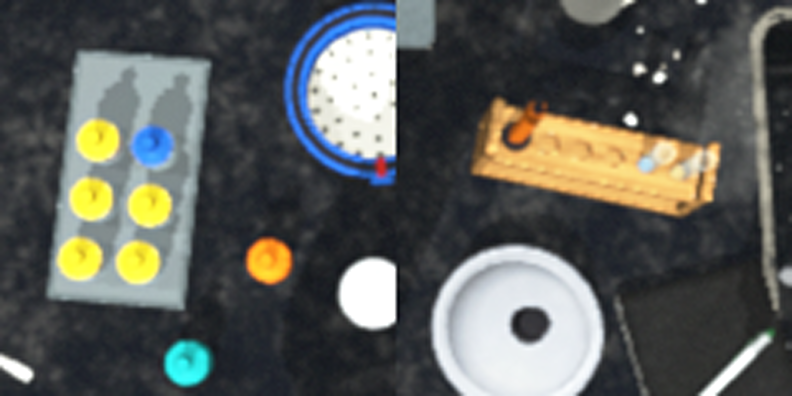

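The closer crop confirms the choice: five yellow samples and one blue blank on the mat. The orange and turquoise bottles stand off it at crop (268,260) and (187,362). The wiper is at the rack's left end, crop (525,125).

Emit:
servo_tool:
  plan:
    - [1.4, -1.25, 0, 0, 0, 0.5]
    - [2.8, -2.5, 0, 0, 0, 1]
    - [4.2, -3.75, 0, 0, 0, 1.5]
    - [5.6, -5, 0, 0, 0, 2]
    - [6.9, -6.25, 0, 0, 0, 2.42]
  hand: -0.3

```text
t: 0.72
tcp_pos: [327.6, -221.1, 207.9]
ee_rot: [-0.0, 1.0, -0.001, 0.0]
wrist_force: [0.4, -0.1, -0.4]
grip_width: 29.8
finger_force: 0.0
```

Emit:
servo_tool:
  plan:
    - [1.35, -1.45, 0, 0, 0, 0]
    - [2.7, -2.9, 0, 0, 0, 0]
    - [4.05, -4.35, 0, 0, 0, 0]
    - [5.4, -5.8, 0, 0, 0, 0]
    - [6.7, -7.2, 0, 0, 0, 0]

```text
t: 1.35
tcp_pos: [529.1, -4.9, 207.7]
ee_rot: [0.0, 1.0, 0.0, -0.0]
wrist_force: [0.3, -0.2, -0.7]
grip_width: 29.4
finger_force: 0.0
```

Emit:
servo_tool:
  plan:
    - [0, 0, 0, 0, 0, 0]
    - [0, 0, 0, 0, 0, 0]

```text
t: 1.6
tcp_pos: [527.6, -6.6, 207.4]
ee_rot: [0.0, 1.0, 0.001, -0.001]
wrist_force: [-0.8, 0.3, -0.3]
grip_width: 29.8
finger_force: 0.0
```

```bash
cat >> h.py <<'E'
def wpts(s,d,m):
    h,w=d.shape; v,u=np.mgrid[:h,:w]; x=u-m['cx']; y=v-m['cy']; r=np.hypot(x,y)+1e-9; th=r/m['fx']
    t=np.tan(th)*d; c=np.stack([x/r*t,-y/r*t,-d],-1)
    M=m['mount']; q=s['ee_rot']; Rw=R.from_quat([q[1],q[2],q[3],q[0]]).as_matrix()
    return (c@M[:3,:3].T+M[:3,3])@Rw.T+s['tcp_pos']
def wrist(f=None):
    s,im,d,m=grab('wrist'); P=wpts(s,d,m); P[d<=0]=0
    if f: save(im,f)
    return s,im,d,P
def st():
    s=robot.sense(); q=s['ee_rot']; e=R.from_quat([q[1],q[2],q[3],q[0]]).as_matrix()
    print('t',round(s['t'],2),'tcp',s['tcp_pos'].round(1),'x-axis',e[:,0].round(3),'z',e[:,2].round(3),'F',s['wrist_force'].round(1),'w',round(s['grip_width'],1),'ff',round(s['finger_force'],1))
E
python3 - <<'E'
from h import *
st(); s,im,d,P=wrist('w1.png'); M=masks(im); Z=P[...,2]
for k in('yellow','blue','red'): print(k,*[b for b in blobs(M[k],P,55,85,10)],sep='\n  ')
q=P[M['blue']&(Z>70)&(Z<80)]; q=q[abs(np.hypot(*(q[:,:2]-[566,-6]).T)-75)<14]; print('base',circ(q),len(q),q[:,2].mean())
q=P[(Z>36)&(Z<46)&(np.hypot(P[...,0]-566,P[...,1]+6)<60)]; print('plate',q.mean(0),len(q))
E
```

```text
t 1.6 tcp [527.6  -6.6 207.4] x-axis [ 1.     0.001 -0.002] z [-0.002 -0.    -1.   ] F [-0.8  0.3 -0.3] w 29.8 ff 0.0
yellow
  ([47.3, 179.0], 135, [526.2, 256.7, 67.6])
  ([51.9, 220.4], 129, [470.3, 261.8, 67.2])
  ([86.1, 226.3], 133, [464.4, 205.2, 67.3])
  ([56.4, 257.7], 112, [413.4, 271.2, 66.7])
  ([88.1, 263.8], 124, [409.7, 215.5, 67.5])
blue
  ([255.7, 134.4], 2265, [575.3, -8.0, 75.1])
  ([255.7, 138.1], 4076, [565.8, -6.2, 74.1])
  ([79.5, 182.8], 145, [521.2, 204.3, 67.9])
red
  ([262.0, 207.7], 103, [495.1, -14.3, 75.9])
base (array([569.4,  -7.3]), 73.9) 5256 74.71176256030581
plate [566.84436509  -6.0401906   40.1830523 ] 8739
```

View pics/w1.png

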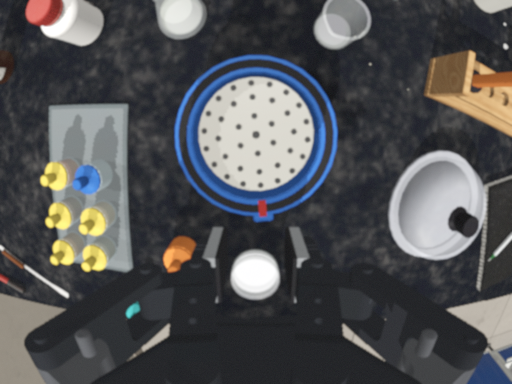

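The wrist view is centred on the base at (256,135), with the red mark at (262,208). The mat with its six bottles is at the left, and the lid is at (437,208).

Emit:
servo_tool:
  plan:
    - [-0.2, -1.6, 0, 0, 0, 0]
    - [-0.4, -3.2, 0, 0, 0, 0]
    - [-0.6, -4.8, 0, 0, 0, 0]
    - [-0.8, -6.4, 0, 0, 0, 0]
    - [-0.9, -7.6, 0, 0, 0, 0]

```text
t: 2.28
tcp_pos: [515.1, 62.0, 208.2]
ee_rot: [-0.025, 0.999, 0.045, -0.002]
wrist_force: [0.5, 0.3, 0.2]
grip_width: 29.8
finger_force: 0.0
```

Emit:
servo_tool:
  plan:
    - [0, 0, 0, 0, 0, 0]
    - [0, 0, 0, 0, 0, 0]

```text
t: 2.52
tcp_pos: [515.2, 61.8, 208.1]
ee_rot: [-0.025, 0.999, 0.044, -0.002]
wrist_force: [-0.4, 0.1, -0.3]
grip_width: 30.0
finger_force: 0.0
```

```bash
cat >> h.py <<'E'
def bottles(n='wrist'):
    """knob tops, world"""
    if n=='wrist': s,im,d,P=wrist()
    else: s,im,d,m=grab(n); P=pts(d,m)
    M=masks(im)
    for k in('blue','yellow'):
        print(n,k,[b[2] for b in blobs(M[k],P,62,80,10) if b[1]<400 and b[2][0]<700],[b[2] for b in blobs(M[k],P,98,118,10) if b[1]<400 and b[2][0]<700])
    return s,im,d,P
E
python3 - <<'E'
from h import *
st(); s,im,d,P=bottles(); M=masks(im); Z=P[...,2]
save(im,'w2.png')
# base flange outer edge
k=((abs(Z-75)<4)&(np.hypot(P[...,0]-567,P[...,1]+6.5)<95)&(np.hypot(P[...,0]-567,P[...,1]+6.5)>60)).astype(np.uint8)
c=max(cv2.findContours(k,0,1)[0],key=len)[:,0]; q=P[c[:,1],c[:,0]]; print('base outer',circ(q),len(q))
E
```

```text
t 2.52 tcp [515.2  61.8 208.1] x-axis [ 0.996  0.089 -0.002] z [-0.007  0.049 -0.999] F [-0.4  0.1 -0.3] w 30.0 ff 0.0
wrist blue [[520.6, 205.9, 69.2]] [[695.1, 383.1, 114.4]]
wrist yellow [[526.4, 258.4, 68.7], [470.0, 263.3, 69.0], [465.5, 206.2, 68.6], [413.4, 272.0, 68.7], [410.4, 216.3, 68.7]] []
base outer (array([569.,  -7.]), 83.1) 455
```

View pics/w2.png

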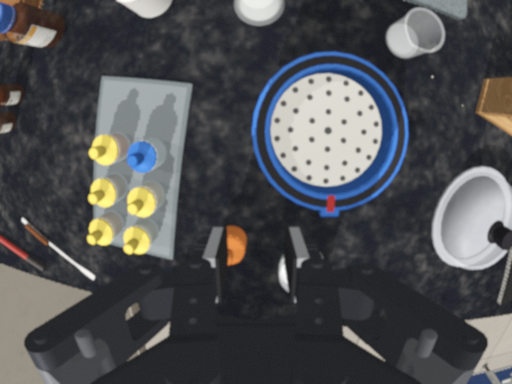

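```bash
python3 - <<'E'
from h import *
print(robot.sense()['joint_positions'].round(3), robot.sense()['qvel'].round(3))
E
```

```text
[ 0.088  0.229 -0.026  1.318  0.049  3.141] [ 0.002 -0.002 -0.002 -0.001 -0.001 -0.001]
```

```bash
cat >> h.py <<'E'
def rel(p,yaw=90):
    s=robot.sense(); q=s['ee_rot']; C=R.from_quat([q[1],q[2],q[3],q[0]]); a=np.radians(yaw)
    T=R.from_matrix(np.c_[[np.cos(a),np.sin(a),0],[np.sin(a),-np.cos(a),0],[0,0,-1]])
    print('rel',(C.inv().apply(np.array(p)-s['tcp_pos'])/30).round(2),np.degrees((C.inv()*T).as_rotvec()/10).round(2))
E
python3 -c "
from h import *
rel([500,200,208],90)"
```

```text
rel [-0.1  -4.63  0.23] [-0.24 -0.2  -8.49]
```

Emit:
servo_tool:
  plan:
    - [0, 0, 0, -0.03, -0.02, -1]
    - [0, 0, 0, -0.06, -0.05, -2]
    - [0, 0, 0, -0.08, -0.07, -3]
    - [0, 0, 0, -0.11, -0.09, -4]
    - [0, 0, 0, -0.14, -0.12, -5]

```text
t: 3.2
tcp_pos: [515.2, 61.8, 208.1]
ee_rot: [-0.011, 0.885, 0.465, -0.001]
wrist_force: [0.5, 0.2, 0.2]
grip_width: 29.9
finger_force: 0.0
```

Emit:
servo_tool:
  plan:
    - [0, 0, 0, -0.03, -0.02, -1]
    - [0, 0, 0, -0.06, -0.05, -2]
    - [0, 0, 0, -0.08, -0.07, -3]
    - [0, 0, 0, -0.1, -0.08, -3.49]
    - [0, 0, 0, -0.1, -0.08, -3.49]

```text
t: 3.82
tcp_pos: [515.2, 61.9, 208.1]
ee_rot: [-0.0, 0.707, 0.707, 0.0]
wrist_force: [0.1, 0.3, 0.5]
grip_width: 30.0
finger_force: 0.0
```

```bash
python3 -c "
from h import *
st();rel([519,180,208],90)"
```

```text
t 3.83 tcp [515.2  61.9 208.1] x-axis [0. 1. 0.] z [-0.  0. -1.] F [0.1 0.3 0.5] w 30.0 ff 0.0
rel [3.94 0.13 0.  ] [-0. -0. -0.]
```

Emit:
servo_tool:
  plan:
    - [1.6, 0.05, 0.6, 0, 0, 0]
    - [3.2, 0.1, 1.2, 0, 0, 0]
    - [4.5, 0.13, 1.9, 0, 0, 0]
    - [4.84, 0.13, 1.9, 0, 0, 0]
    - [4.84, 0.13, 1.9, 0, 0, 0]

```text
t: 4.45
tcp_pos: [519.1, 207.4, 151.4]
ee_rot: [0.0, 0.707, 0.707, -0.0]
wrist_force: [-0.2, -1.2, 0.1]
grip_width: 29.8
finger_force: 0.0
```

```bash
python3 -c "
from h import *
st();s,im,d,P=bottles();save(im,'w3.png')"
```

```text
t 4.45 tcp [519.1 207.4 151.4] x-axis [-0.  1. -0.] z [ 0. -0. -1.] F [-0.2 -1.2  0.1] w 29.8 ff 0.0
wrist blue [[520.2, 209.8, 69.9], [548.6, 73.8, 71.2], [622.3, 39.3, 75.8], [644.7, 22.7, 76.0]] [[697.2, 381.7, 114.3]]
wrist yellow [[415.5, 275.3, 69.1], [471.9, 266.1, 69.5], [525.9, 261.9, 69.8], [410.6, 220.9, 69.6], [464.4, 211.8, 69.4]] []
```

View pics/w3.png

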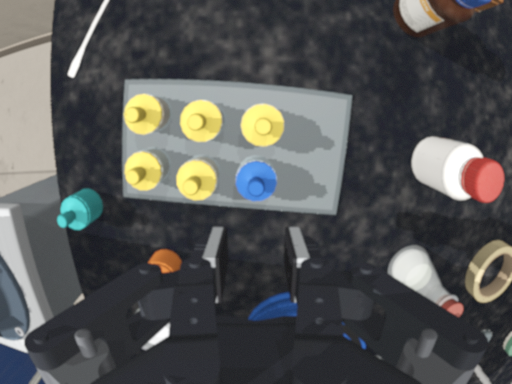

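Emit:
servo_tool:
  plan:
    - [0.03, 0.02, 1.5, 0, 0, 0]
    - [0.03, 0.02, 2.8, 0, 0, 0]
    - [0.03, 0.02, 3.3, 0, 0, 0]
    - [0.03, 0.02, 3.49, 0, 0, 0]
    - [0.03, 0.02, 3.49, 0, 0, 0]

```text
t: 5.12
tcp_pos: [520.3, 208.1, 47.5]
ee_rot: [0.0, 0.707, 0.707, 0.001]
wrist_force: [1.4, -0.2, 0.8]
grip_width: 29.7
finger_force: 0.0
```

Emit:
servo_tool:
  plan:
    - [0, 0, 0, 0, 0, 0]
    - [0, 0, 0, 0, 0, 0]
    - [0, 0, 0, 0, 0, 0]
    - [0, 0, 0, 0, 0, 0]
  hand: -1

```text
t: 5.62
tcp_pos: [519.8, 208.3, 46.8]
ee_rot: [0.0, 0.707, 0.707, 0.0]
wrist_force: [-1.3, 0.1, 3.5]
grip_width: 0.1
finger_force: 1.5
```

Emit:
servo_tool:
  plan:
    - [0, 0, -0.5, 0, 0, 0]
    - [0, 0, -1.5, 0, 0, 0]
    - [0, 0, -2.5, 0, 0, 0]
    - [0, 0, -3.5, 0, 0, 0]
    - [0, 0, -3.6, 0, 0, 0]

```text
t: 6.25
tcp_pos: [520.9, 208.7, 157.5]
ee_rot: [0.001, 0.707, 0.707, 0.002]
wrist_force: [-0.4, 0.4, 0.1]
grip_width: 0.1
finger_force: 0.0
```

```bash
python3 - <<'E'
from h import *
st();s,im,d,P=wrist('w4.png');M=masks(im)
k=M['blue']&(np.hypot(P[...,0]-s['tcp_pos'][0],P[...,1]-s['tcp_pos'][1])<40); q=P[k]-s['tcp_pos']
print(len(q),'z range rel',np.percentile(q[:,2],[1,5,50,95,99]).round(1))
for lo,hi in((-8,0),(0,6),(6,15),(15,26)):
    a=q[(q[:,2]>lo)&(q[:,2]<hi)]; print(lo,hi,len(a),a.min(0).round(1) if len(a) else 0,a.max(0).round(1) if len(a) else 0)
E
```

```text
t 6.25 tcp [520.9 208.7 157.5] x-axis [-0.001  1.     0.002] z [ 0.004  0.002 -1.   ] F [-0.4  0.4  0.1] w 0.1 ff 0.0
1182 z range rel [-114.2 -113.8 -112.3  -86.5   70.6]
-8 0 0 0 0
0 6 0 0 0
6 15 0 0 0
15 26 0 0 0
```

View pics/w4.png

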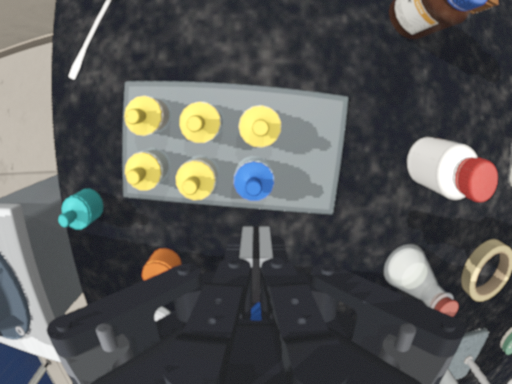

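```bash
python3 -c "
from h import *
bottles();bottles('top');bottles('scene')"
```

```text
wrist blue [[520.0, 209.8, 69.9], [525.4, 63.7, 69.5]] [[695.0, 382.1, 114.4]]
wrist yellow [[415.3, 275.3, 69.0], [471.7, 266.0, 69.4], [525.9, 262.0, 69.6], [410.2, 220.9, 69.5], [463.8, 211.0, 69.9]] []
top blue [[517.9, 208.5, 68.9]] []
top yellow [[461.1, 209.0, 70.3]] []
scene blue [[621.8, -67.4, 75.8], [584.1, 73.5, 73.1], [516.3, 211.3, 68.9]] [[683.7, 407.5, 113.6]]
scene yellow [[458.6, 211.9, 69.1], [522.2, 264.3, 69.5], [404.6, 221.9, 69.7], [465.3, 268.6, 69.6], [408.1, 278.1, 69.6]] []
```

The picture shows the shut fingers at (255,240), with nothing between them. The blank still stands at (255,180), unmoved.

Emit:
servo_tool:
  plan:
    - [0, 0, 0, 0, 0, 0]
    - [0, 0, 1, 0, 0, 0]
    - [0, 0, 2.5, 0, 0, 0]
    - [0, 0, 3.5, 0, 0, 0]
    - [0, 0, 3.6, 0, 0, 0]
  hand: -0.3

```text
t: 7.08
tcp_pos: [517.6, 207.4, 44.1]
ee_rot: [-0.001, 0.707, 0.707, -0.002]
wrist_force: [1.0, 0.6, -0.2]
grip_width: 29.7
finger_force: 0.0
```

Emit:
servo_tool:
  plan:
    - [0, 0, 0, 0, 0, 0]

```text
t: 7.2
tcp_pos: [519.9, 208.3, 47.0]
ee_rot: [-0.0, 0.707, 0.707, 0.0]
wrist_force: [-0.2, -0.1, 0.8]
grip_width: 29.6
finger_force: 0.0
```

```bash
python3 -c "
from h import *
st();s,im,d,P=wrist();s2,im2,d2,m=grab('scene')
a=cv2.resize(im[150:300,180:330],(390,390),interpolation=2);b=cv2.resize(im2[230:330,170:270],(390,390),interpolation=2)
save(cv2.hconcat([a,b]),'w5.png')"
```

```text
t 7.2 tcp [519.9 208.3  47. ] x-axis [-0.001  1.     0.   ] z [ 0.  0. -1.] F [-0.2 -0.1  0.8] w 29.6 ff 0.0
```

View pics/w5.png

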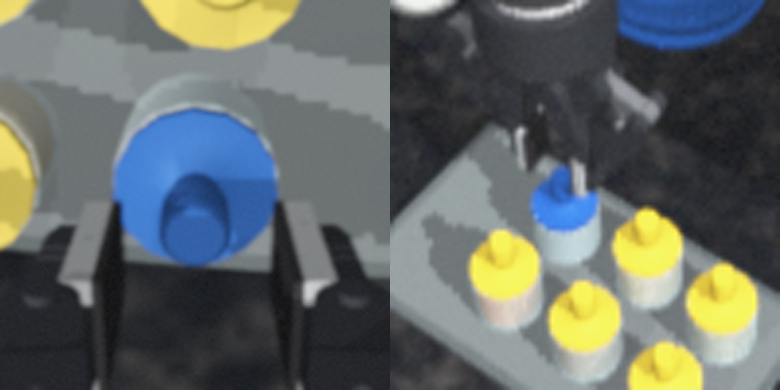

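The fingers straddle the knob: the pads are at crop (90,245) and (305,245), the knob at (195,220). The tips look higher than the pose says, so I'll measure them with depth.

```bash
python3 - <<'E'
from h import *
s,im,d,P=wrist(); T=s['tcp_pos']; Q=P-T
H=hsv(im)
for v in (226,228,230,234,240,250,262,275):
    print(v,[(u,Q[v,u].round(0).tolist(),H[v,u].tolist()) for u in (208,214,220,224,286,290,296,302)])
k=(np.abs(Q[...,0])>10)&(np.abs(Q[...,0])<35)&(np.abs(Q[...,1])<15)&(Q[...,2]>-3)&(Q[...,2]<60)
q=Q[k]; print(len(q), np.percentile(q,[1,10,50,90,99],0).round(1))
s2,im2,d2,m=grab('scene'); P2=pts(d2,m)-T
k=(np.abs(P2[...,0])<40)&(np.abs(P2[...,1])<15)&(P2[...,2]>-6)&(P2[...,2]<40)&(hsv(im2)[...,1]<90)
q=P2[k]; print(len(q)); print(q[np.argsort(q[:,2])][:12].round(1))
E
```

```text
226 [(208, [-36.0, -19.0, -44.0], [98, 17, 117]), (214, [-31.0, -19.0, -44.0], [95, 13, 117]), (220, [-26.0, -18.0, -42.0], [99, 15, 116]), (224, [-19.0, -2.0, -4.0], [108, 168, 185]), (286, [24.0, -18.0, -43.0], [108, 52, 113]), (290, [27.0, -18.0, -43.0], [90, 11, 115]), (296, [32.0, -18.0, -43.0], [90, 11, 116]), (302, [36.0, -18.0, -43.0], [95, 13, 116])]
228 [(208, [-36.0, -20.0, -43.0], [94, 15, 117]), (214, [-20.0, 10.0, 29.0], [90, 8, 131]), (220, [-17.0, 11.0, 30.0], [105, 4, 130]), (224, [-15.0, 10.0, 30.0], [112, 114, 83]), (286, [16.0, 10.0, 29.0], [110, 50, 61]), (290, [18.0, 10.0, 29.0], [100, 6, 124]), (296, [21.0, 10.0, 29.0], [105, 8, 131]), (302, [37.0, -20.0, -43.0], [94, 15, 117])]
230 [(208, [-36.0, -22.0, -44.0], [94, 15, 117]), (214, [-20.0, 11.0, 33.0], [100, 6, 133]), (220, [-17.0, 11.0, 34.0], [110, 6, 131]), (224, [-15.0, 10.0, 31.0], [30, 8, 33]), (286, [16.0, 10.0, 30.0], [113, 24, 42]), (290, [17.0, 11.0, 33.0], [100, 7, 116]), (296, [20.0, 11.0, 33.0], [100, 6, 132]), (302, [37.0, -22.0, -43.0], [99, 15, 116])]
234 [(208, [-36.0, -26.0, -44.0], [98, 16,
[... 1322 characters left out ...]
08, [-16.0, 11.0, 76.0], [120, 30, 42]), (214, [-16.0, 6.0, 66.0], [100, 24, 32]), (220, [-14.0, 1.0, 59.0], [135, 16, 32]), (224, [-14.0, -7.0, 45.0], [120, 22, 23]), (286, [16.0, -10.0, 41.0], [90, 6, 40]), (290, [16.0, -1.0, 55.0], [130, 28, 27]), (296, [17.0, 3.0, 61.0], [113, 24, 42]), (302, [17.0, 12.0, 76.0], [105, 37, 41])]
2506 [[-27.3 -11.3  -2.9]
 [-21.   -5.6  -2.5]
 [-10.4   6.8  42.3]
 [ 22.2  10.8  55.9]
 [ 28.6  11.3  59.6]]
58
[[ 15.2  -8.5  -3.9]
 [ 15.   -3.2  22.4]
 [ 13.9  -5.8  23.8]
 [-22.7   4.9  24.7]
 [-22.4   8.6  25.3]
 [ 14.4   5.4  25.6]
 [ 13.7   2.3  26.2]
 [ 14.5   9.1  26.4]
 [ 13.6  -9.8  26.9]
 [-19.7   8.3  26.9]
 [ 13.7  -5.9  27.7]
 [-22.2   8.   28.4]]
```

Both depth cameras put the finger tips about 23–25 mm above the reported TCP, so the fingers closed over the knob's top. I'll go 22 mm lower.

Emit:
servo_tool:
  plan:
    - [0.05, 0, 0.3, 0, 0, 0]
    - [0.05, 0, 0.6, 0, 0, 0]
    - [0.05, 0, 0.73, 0, 0, 0]
    - [0.05, 0, 0.73, 0, 0, 0]

```text
t: 7.9
tcp_pos: [519.2, 209.5, 24.0]
ee_rot: [-0.0, 0.707, 0.707, -0.0]
wrist_force: [0.1, 0.1, 0.3]
grip_width: 30.3
finger_force: 0.0
```

Emit:
servo_tool:
  plan:
    - [0, 0, 0, 0, 0, 0]
    - [0, 0, 0, 0, 0, 0]
    - [0, 0, 0, 0, 0, 0]
    - [0, 0, 0, 0, 0, 0]
  hand: -1

```text
t: 8.4
tcp_pos: [519.7, 209.8, 24.8]
ee_rot: [0.0, 0.707, 0.707, 0.0]
wrist_force: [0.3, 0.3, 1.7]
grip_width: 13.1
finger_force: 58.5
```

Emit:
servo_tool:
  plan:
    - [0, 0, -0.5, 0, 0, 0]
    - [0, 0, -1.8, 0, 0, 0]
    - [0, 0, -3.2, 0, 0, 0]
    - [0, 0, -3.8, 0, 0, 0]

```text
t: 8.9
tcp_pos: [520.6, 210.0, 142.1]
ee_rot: [0.001, 0.707, 0.707, 0.002]
wrist_force: [1.0, 0.4, -1.5]
grip_width: 12.8
finger_force: 58.6
```

Emit:
servo_tool:
  plan:
    - [-1, 0.25, 0, 0, 0, 0]
    - [-2.6, 0.6, 0, 0, 0, 0]
    - [-4.3, 0.95, 0, 0, 0, 0]
    - [-6, 1.35, 0, 0, 0, 0]
    - [-7.2, 1.57, 0, 0, 0, 0]

```text
t: 9.52
tcp_pos: [567.2, -8.4, 139.5]
ee_rot: [0.0, 0.707, 0.707, 0.0]
wrist_force: [0.1, 0.2, -0.9]
grip_width: 12.9
finger_force: 58.6
```

Emit:
servo_tool:
  plan:
    - [0, 0, 0, 0, 0, 0]
    - [0, 0, 0, 0, 0, 0]

```text
t: 9.78
tcp_pos: [566.7, -6.1, 139.0]
ee_rot: [-0.0, 0.707, 0.707, 0.0]
wrist_force: [-0.2, 0.2, -0.8]
grip_width: 12.9
finger_force: 58.6
```

```bash
cat >> h.py <<'E'
def held(col,s,im,P,n=''):
    Q=P-s['tcp_pos']; k=masks(im)[col]&(np.hypot(Q[...,0],Q[...,1])<32)&(np.abs(Q[...,2]-18)<6)
    q=Q[k]; print(n,'held disc',len(q),circ(q) if len(q)>8 else '', 'x',np.percentile(q[:,0],[2,98]).round(1),'y',np.percentile(q[:,1],[2,98]).round(1),'z',np.median(q[:,2]).round(1))
E
python3 - <<'E'
from h import *
st();s,im,d,P=wrist();held('blue',s,im,P,'w'); save(im,'w6.png')
Z=P[...,2]; print('red',blobs(masks(im)['red'],P,60,90,10))
k=((abs(Z-75)<4)&(np.hypot(P[...,0]-567,P[...,1]+6.5)<95)&(np.hypot(P[...,0]-567,P[...,1]+6.5)>60)); q=P[k]; print('flange',circ(q),len(q))
for n in('top','scene'):
    s2,im2,d2,m=grab(n); P2=pts(d2,m); held('blue',s,im2,P2,n)
    for b in blobs(masks(im2)['yellow'],P2,62,80,10): print(b)
E
```

```text
t 9.78 tcp [566.7  -6.1 139. ] x-axis [-0.     1.     0.001] z [ 0.     0.001 -1.   ] F [-0.2  0.2 -0.8] w 12.9 ff 58.6
w held disc 1241 (array([0.9, 7.2]), 9.8) x [-15.3  17. ] y [ 3.1 17.8] z 20.1
red [([169.1, 204.6], 158, [495.5, -13.9, 76.1])]
flange (array([569.1,  -6.6]), 74.3) 10357Traceback (most recent call last):
  File "<stdin>", line 6, in <module>
  File "h.py", line 51, in held
    q=Q[k]; print(n,'held disc',len(q),circ(q) if len(q)>8 else '', 'x',np.percentile(q[:,0],[2,98]).round(1),'y',np.percentile(q[:,1],[2,98]).round(1),'z',np.median(q[:,2]).round(1))
                                                                        ~~~~~~~~~~~~~^^^^^^^^^^^^^^^
    return _quantile_unchecked(
        a, q, axis, out, overwrite_input, method, keepdims, weights)
    return _ureduce(a,
                    func=_quantile_ureduce_func,
    ...<5 lines>...
                    overwrite_input=overwrite_input,
                    method=method)
    r = func(a, **kwargs)
    result = _quantile(arr,
                       quantiles=q,
    ...<2 lines>...
                       out=out,
                       weights=wgt)
    slices_having_nans = np.isnan(arr[-1, ...])
                                  ~~~^^^^^^^^^
IndexError: index -1 is out of bounds for axis 0 with size 0
```

View pics/w6.png

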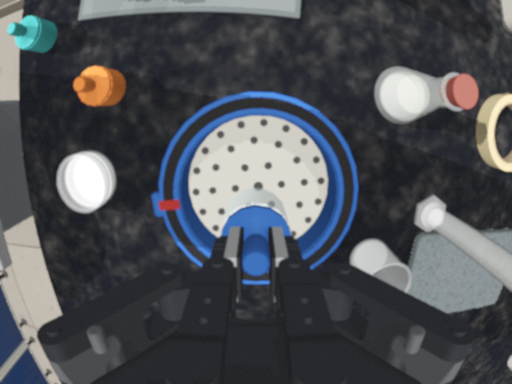

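The blank hangs upright at (256,240) over the base. The red mark is at (169,205), and nothing else is on the plate.

Emit:
servo_tool:
  plan:
    - [0, 0.04, 0.8, 0, 0, 0]
    - [0, 0.04, 1.6, 0, 0, 0]
    - [0, 0.04, 2.2, 0, 0, 0]
    - [0, 0.04, 2.5, 0, 0, 0]
    - [0, 0.04, 2.6, 0, 0, 0]

```text
t: 10.5
tcp_pos: [567.8, -5.6, 60.6]
ee_rot: [-0.0, 0.707, 0.708, -0.0]
wrist_force: [-6.0, 1.1, 18.5]
grip_width: 12.9
finger_force: 60.7
```

Emit:
servo_tool:
  plan:
    - [0, 0, 0, 0, 0, 0]
    - [0, 0, 0, 0, 0, 0]

```text
t: 10.75
tcp_pos: [568.5, -6.2, 61.1]
ee_rot: [0.0, 0.707, 0.707, 0.0]
wrist_force: [0.9, -0.3, -0.3]
grip_width: 12.9
finger_force: 58.6
```

Emit:
servo_tool:
  plan:
    - [0, 0, 0, 0, 0, 0]
    - [0, 0, 0, 0, 0, 0]
    - [0, 0, 0, 0, 0, 0]
  hand: -0.35

```text
t: 11.12
tcp_pos: [568.1, -6.3, 60.6]
ee_rot: [0.0, 0.707, 0.707, 0.0]
wrist_force: [-0.2, -0.5, -0.1]
grip_width: 27.6
finger_force: 0.0
```

Emit:
servo_tool:
  plan:
    - [0, 0, -0.5, 0, 0, 0]
    - [0, 0, -1.5, 0, 0, 0]
    - [0, 0, -2.6, 0, 0, 0]
    - [0, 0, -2.6, 0, 0, 0]

```text
t: 11.62
tcp_pos: [569.9, -6.3, 142.1]
ee_rot: [0.002, 0.707, 0.707, 0.002]
wrist_force: [0.6, 1.1, -0.3]
grip_width: 27.7
finger_force: 0.0
```

```bash
python3 - <<'E'
from h import *
st();s,im,d,P=bottles()
bottles('top'); bottles('scene')
E
```

```text
t 11.62 tcp [569.9  -6.3 142.1] x-axis [-0.001  1.     0.   ] z [ 0.006  0.    -1.   ] F [ 0.6  1.1 -0.3] w 27.7 ff 0.0
wrist blue [[559.1, 5.1, 79.7], [570.7, -86.3, 75.6]] [[569.0, -5.7, 106.0]]
wrist yellow [] []
top blue [[583.1, -84.4, 75.6]] []
top yellow [[524.1, 261.7, 70.0], [467.7, 265.9, 69.5], [461.3, 209.9, 69.3], [408.9, 274.9, 70.6], [405.8, 219.9, 69.3]] []
scene blue [[623.1, -67.4, 75.5]] [[564.8, -3.9, 104.6], [684.1, 408.6, 113.2]]
scene yellow [[458.5, 211.4, 69.8], [522.0, 264.4, 69.1], [404.1, 221.2, 69.4], [465.3, 268.6, 69.2], [407.8, 277.3, 69.6]] []
```

Emit:
servo_tool:
  plan:
    - [1.7, -0.3, 0, 0, 0, 0]
    - [3.5, -0.6, 0, 0, 0, 0]
    - [5.3, -0.9, 0, 0, 0, 0]
    - [7.1, -1.2, 0, 0, 0, 0]
    - [8.95, -1.41, 0, 0, 0, 0]

```text
t: 12.4
tcp_pos: [524.5, 263.5, 137.7]
ee_rot: [-0.0, 0.707, 0.707, -0.001]
wrist_force: [1.7, -0.2, -0.0]
grip_width: 27.8
finger_force: 0.0
```

Emit:
servo_tool:
  plan:
    - [0, 0, 0.3, 0, 0, 0]
    - [0, 0, 1.6, 0, 0, 0]
    - [0, 0, 3, 0, 0, 0]
    - [0, 0, 3.6, 0, 0, 0]
    - [0, 0, 3.82, 0, 0, 0]

```text
t: 13.02
tcp_pos: [524.3, 260.6, 22.0]
ee_rot: [-0.001, 0.707, 0.707, -0.002]
wrist_force: [0.0, 0.0, 0.3]
grip_width: 27.6
finger_force: 0.0
```

Emit:
servo_tool:
  plan:
    - [0, 0, 0, 0, 0, 0]
    - [0, 0, 0, 0, 0, 0]
    - [0, 0, 0, 0, 0, 0]
    - [0, 0, 0, 0, 0, 0]
  hand: -1

```text
t: 13.52
tcp_pos: [525.8, 262.3, 24.5]
ee_rot: [0.0, 0.707, 0.707, 0.001]
wrist_force: [-0.3, 0.1, -0.8]
grip_width: 13.1
finger_force: 58.4
```

Emit:
servo_tool:
  plan:
    - [0, 0, -0.5, 0, 0, 0]
    - [0, 0, -1.8, 0, 0, 0]
    - [0, 0, -3.2, 0, 0, 0]
    - [0, 0, -3.82, 0, 0, 0]
    - [0, 0, -3.82, 0, 0, 0]

```text
t: 14.15
tcp_pos: [526.6, 262.7, 141.0]
ee_rot: [0.001, 0.707, 0.707, 0.002]
wrist_force: [-0.8, 0.2, -2.0]
grip_width: 12.7
finger_force: 58.6
```

Emit:
servo_tool:
  plan:
    - [-1.2, 0.3, 0, 0, 0, 0]
    - [-3, 0.7, 0, 0, 0, 0]
    - [-4.8, 1.1, 0, 0, 0, 0]
    - [-6.6, 1.5, 0, 0, 0, 0]
    - [-8.4, 1.9, 0, 0, 0, 0]

```text
t: 14.78
tcp_pos: [582.3, 8.5, 137.6]
ee_rot: [-0.001, 0.707, 0.707, -0.0]
wrist_force: [0.3, -0.8, -1.0]
grip_width: 12.3
finger_force: 58.6
```

Emit:
servo_tool:
  plan:
    - [-1.2, 0.25, 0, 0, 0, 0]
    - [-1.7, 0.34, 0, 0, 0, 0]
    - [-1.7, 0.34, 0, 0, 0, 0]

```text
t: 15.15
tcp_pos: [592.6, -41.2, 137.8]
ee_rot: [-0.001, 0.707, 0.707, -0.0]
wrist_force: [-0.2, 0.5, -0.7]
grip_width: 13.1
finger_force: 58.6
```

```bash
cat >> h.py <<'E'
def chk(col='yellow'):
    st(); s,im,d,P=wrist(); held(col,s,im,P)
    for n,o in(('top',(1.7,.6)),('scene',(3.4,-2.2))):
        s,im,d,m=grab(n); P=pts(d,m); M=masks(im)
        print(n,'mat',[(round(b[2][0]+o[0]),round(b[2][1]+o[1])) for b in blobs(M['yellow'],P,62,80,6) if b[2][1]>0],'plate',[(k[0],round(b[2][0]+o[0]),round(b[2][1]+o[1])) for k in('blue','yellow') for b in blobs(M[k],P,98,111,4) if abs(b[2][1])<90 and 450<b[2][0]<680])
E
python3 -c "
from h import *
chk()"
```

```text
t 15.15 tcp [592.6 -41.2 137.8] x-axis [0.001 1.    0.001] z [-0.001  0.001 -1.   ] F [-0.2  0.5 -0.7] w 13.1 ff 58.6
 held disc 1276 (array([1.1, 6.6]), 11.3) x [-15.4  17.6] y [ 4.2 19.5] z 21.4
top mat [(469, 267), (463, 210), (411, 275), (407, 220)] plate []
scene mat [(462, 210), (408, 219), (469, 266), (411, 276)] plate [('b', 569, -6)]
```

Emit:
servo_tool:
  plan:
    - [0, 0, 0.8, 0, 0, 0]
    - [0, 0, 1.6, 0, 0, 0]
    - [0, 0, 2.2, 0, 0, 0]
    - [0, 0, 2.5, 0, 0, 0]
    - [0, 0, 2.6, 0, 0, 0]

```text
t: 15.92
tcp_pos: [592.7, -39.9, 60.3]
ee_rot: [-0.0, 0.706, 0.708, -0.0]
wrist_force: [0.3, 0.3, -0.8]
grip_width: 12.5
finger_force: 58.6
```

Emit:
servo_tool:
  plan:
    - [0, 0, 0, 0, 0, 0]
    - [0, 0, 0, 0, 0, 0]

```text
t: 16.18
tcp_pos: [593.4, -40.7, 61.2]
ee_rot: [0.0, 0.707, 0.707, 0.0]
wrist_force: [-0.0, 1.2, -1.0]
grip_width: 12.7
finger_force: 58.6
```

Emit:
servo_tool:
  plan:
    - [0, 0, 0, 0, 0, 0]
    - [0, 0, 0, 0, 0, 0]
    - [0, 0, 0, 0, 0, 0]
  hand: -0.35

```text
t: 16.55
tcp_pos: [593.0, -40.8, 60.7]
ee_rot: [0.0, 0.707, 0.707, 0.0]
wrist_force: [0.1, -0.1, 0.0]
grip_width: 27.9
finger_force: 0.0
```

Emit:
servo_tool:
  plan:
    - [0, 0, -0.5, 0, 0, 0]
    - [0, 0, -1.5, 0, 0, 0]
    - [0, 0, -2.6, 0, 0, 0]
    - [0, 0, -2.6, 0, 0, 0]

```text
t: 17.05
tcp_pos: [594.8, -40.9, 142.2]
ee_rot: [0.002, 0.707, 0.707, 0.002]
wrist_force: [-0.2, 0.2, -2.1]
grip_width: 27.9
finger_force: 0.0
```

Emit:
servo_tool:
  plan:
    - [1.5, -0.8, 0, 0, 0, 0]
    - [3.2, -1.7, 0, 0, 0, 0]
    - [4.9, -2.6, 0, 0, 0, 0]
    - [6.6, -3.5, 0, 0, 0, 0]
    - [8.37, -4.35, 0, 0, 0, 0]

```text
t: 17.68
tcp_pos: [461.0, 211.5, 138.6]
ee_rot: [-0.0, 0.707, 0.707, 0.0]
wrist_force: [1.7, -0.2, -0.2]
grip_width: 28.0
finger_force: 0.0
```

```bash
python3 -c "
from h import *
chk()"
```

```text
t 17.68 tcp [461.  211.5 138.6] x-axis [-0.  1.  0.] z [ 0.  0. -1.] F [ 1.7 -0.2 -0.2] w 28.0 ff 0.0Traceback (most recent call last):
  File "<string>", line 3, in <module>
    chk()
    ~~~^^
  File "h.py", line 53, in chk
    st(); s,im,d,P=wrist(); held(col,s,im,P)
                            ~~~~^^^^^^^^^^^^
  File "h.py", line 51, in held
    q=Q[k]; print(n,'held disc',len(q),circ(q) if len(q)>8 else '', 'x',np.percentile(q[:,0],[2,98]).round(1),'y',np.percentile(q[:,1],[2,98]).round(1),'z',np.median(q[:,2]).round(1))
                                                                        ~~~~~~~~~~~~~^^^^^^^^^^^^^^^
    return _quantile_unchecked(
        a, q, axis, out, overwrite_input, method, keepdims, weights)
    return _ureduce(a,
                    func=_quantile_ureduce_func,
    ...<5 lines>...
                    overwrite_input=overwrite_input,
                    method=method)
    r = func(a, **kwargs)
    result = _quantile(arr,
                       quantiles=q,
    ...<2 lines>...
                       out=out,
                       weights=wgt)
    slices_having_nans = np.isnan(arr[-1, ...])
                                  ~~~^^^^^^^^^
IndexError: index -1 is out of bounds for axis 0 with size 0
```

Emit:
servo_tool:
  plan:
    - [0, 0, 0.3, 0, 0, 0]
    - [0, 0, 1.6, 0, 0, 0]
    - [0, 0, 3, 0, 0, 0]
    - [0, 0, 3.6, 0, 0, 0]
    - [0, 0, 3.82, 0, 0, 0]

```text
t: 18.35
tcp_pos: [461.8, 208.6, 22.4]
ee_rot: [-0.0, 0.707, 0.707, -0.001]
wrist_force: [-0.7, 0.3, 0.7]
grip_width: 28.1
finger_force: 0.0
```

Emit:
servo_tool:
  plan:
    - [0, 0, 0, 0, 0, 0]
    - [0, 0, 0, 0, 0, 0]
    - [0, 0, 0, 0, 0, 0]
    - [0, 0, 0, 0, 0, 0]
  hand: -1

```text
t: 18.85
tcp_pos: [462.5, 210.4, 24.4]
ee_rot: [0.0, 0.707, 0.707, 0.0]
wrist_force: [-0.1, 0.3, -0.3]
grip_width: 13.1
finger_force: 58.4
```

Emit:
servo_tool:
  plan:
    - [0, 0, -0.5, 0, 0, 0]
    - [0, 0, -1.8, 0, 0, 0]
    - [0, 0, -3.2, 0, 0, 0]
    - [0, 0, -3.82, 0, 0, 0]
    - [0, 0, -3.82, 0, 0, 0]

```text
t: 19.48
tcp_pos: [463.3, 210.8, 140.8]
ee_rot: [0.001, 0.707, 0.707, 0.002]
wrist_force: [0.1, -0.2, -1.4]
grip_width: 12.8
finger_force: 58.6
```

Emit:
servo_tool:
  plan:
    - [-1.2, 0.4, 0, 0, 0, 0]
    - [-3, 1, 0, 0, 0, 0]
    - [-4.9, 1.6, 0, 0, 0, 0]
    - [-6.8, 2.2, 0, 0, 0, 0]
    - [-8.37, 2.69, 0, 0, 0, 0]

```text
t: 20.1
tcp_pos: [542.9, -43.0, 137.6]
ee_rot: [-0.001, 0.707, 0.707, -0.0]
wrist_force: [0.5, 0.3, -1.7]
grip_width: 12.8
finger_force: 58.6
```

Emit:
servo_tool:
  plan:
    - [0, 0, 0, 0, 0, 0]
    - [0, 0, 0, 0, 0, 0]

```text
t: 20.35
tcp_pos: [542.4, -40.7, 137.7]
ee_rot: [-0.001, 0.707, 0.707, -0.0]
wrist_force: [-0.5, 1.0, -0.1]
grip_width: 12.9
finger_force: 58.6
```

```bash
sed -i "s/^    q=Q\[k\]; print(n,'held/    q=Q[k] if k.any() else np.zeros((1,3)); print(n,'held/" h.py; python3 -c "
from h import *
chk()"
```

```text
t 20.35 tcp [542.4 -40.7 137.7] x-axis [0.    1.    0.001] z [-0.002  0.001 -1.   ] F [-0.5  1.  -0.1] w 12.9 ff 58.6
 held disc 1274 (array([0.5, 6.6]), 11.3) x [-16.   16.9] y [ 4.4 19.4] z 21.3
top mat [(469, 266), (410, 275), (407, 219)] plate []
scene mat [(407, 219), (468, 266), (411, 275)] plate [('b', 568, -5), ('y', 594, -38)]
```

Emit:
servo_tool:
  plan:
    - [0, 0, 0.8, 0, 0, 0]
    - [0, 0, 1.6, 0, 0, 0]
    - [0, 0, 2.2, 0, 0, 0]
    - [0, 0, 2.5, 0, 0, 0]
    - [0, 0, 2.6, 0, 0, 0]

```text
t: 21.12
tcp_pos: [543.0, -40.1, 60.4]
ee_rot: [-0.0, 0.707, 0.708, -0.0]
wrist_force: [-0.1, -0.1, -0.3]
grip_width: 12.9
finger_force: 58.6
```

Emit:
servo_tool:
  plan:
    - [0, 0, 0, 0, 0, 0]
    - [0, 0, 0, 0, 0, 0]

```text
t: 21.38
tcp_pos: [543.6, -40.7, 61.1]
ee_rot: [0.0, 0.707, 0.707, 0.0]
wrist_force: [-0.2, -0.4, -0.2]
grip_width: 12.7
finger_force: 58.6
```

Emit:
servo_tool:
  plan:
    - [0, 0, 0, 0, 0, 0]
    - [0, 0, 0, 0, 0, 0]
    - [0, 0, 0, 0, 0, 0]
  hand: -0.35

```text
t: 21.75
tcp_pos: [543.2, -40.8, 60.6]
ee_rot: [0.0, 0.707, 0.707, 0.0]
wrist_force: [-0.9, 0.5, 0.0]
grip_width: 27.8
finger_force: 0.0
```

Emit:
servo_tool:
  plan:
    - [0, 0, -0.5, 0, 0, 0]
    - [0, 0, -1.5, 0, 0, 0]
    - [0, 0, -2.6, 0, 0, 0]
    - [0, 0, -2.6, 0, 0, 0]

```text
t: 22.25
tcp_pos: [545.0, -41.0, 142.0]
ee_rot: [0.002, 0.707, 0.707, 0.002]
wrist_force: [0.3, -0.7, 0.0]
grip_width: 27.6
finger_force: 0.0
```

Emit:
servo_tool:
  plan:
    - [1.6, -0.4, 0, 0, 0, 0]
    - [3.4, -0.8, 0, 0, 0, 0]
    - [5.2, -1.2, 0, 0, 0, 0]
    - [7, -1.7, 0, 0, 0, 0]
    - [8.8, -2.1, 0, 0, 0, 0]

```text
t: 22.88
tcp_pos: [479.1, 224.7, 138.6]
ee_rot: [-0.0, 0.707, 0.707, 0.0]
wrist_force: [1.8, -0.1, -0.2]
grip_width: 27.8
finger_force: 0.0
```

Emit:
servo_tool:
  plan:
    - [1.44, -0.37, 0, 0, 0, 0]
    - [1.44, -0.37, 0, 0, 0, 0]

```text
t: 23.12
tcp_pos: [467.8, 268.9, 138.3]
ee_rot: [-0.0, 0.705, 0.709, 0.0]
wrist_force: [-1.0, -0.8, -0.4]
grip_width: 27.6
finger_force: 0.0
```

Emit:
servo_tool:
  plan:
    - [0, 0, 0.3, 0, 0, 0]
    - [0, 0, 1.6, 0, 0, 0]
    - [0, 0, 3, 0, 0, 0]
    - [0, 0, 3.6, 0, 0, 0]
    - [0, 0, 3.82, 0, 0, 0]

```text
t: 23.75
tcp_pos: [468.3, 264.5, 22.4]
ee_rot: [-0.0, 0.708, 0.707, -0.001]
wrist_force: [-0.1, 0.2, 0.2]
grip_width: 27.7
finger_force: 0.0
```

Emit:
servo_tool:
  plan:
    - [0, 0, 0, 0, 0, 0]
    - [0, 0, 0, 0, 0, 0]
    - [0, 0, 0, 0, 0, 0]
    - [0, 0, 0, 0, 0, 0]
  hand: -1

```text
t: 24.25
tcp_pos: [469.1, 266.5, 24.4]
ee_rot: [0.0, 0.707, 0.707, 0.0]
wrist_force: [0.2, 0.1, -0.8]
grip_width: 12.4
finger_force: 58.4
```

Emit:
servo_tool:
  plan:
    - [0, 0, -0.5, 0, 0, 0]
    - [0, 0, -1.8, 0, 0, 0]
    - [0, 0, -3.2, 0, 0, 0]
    - [0, 0, -3.82, 0, 0, 0]
    - [0, 0, -3.82, 0, 0, 0]

```text
t: 24.88
tcp_pos: [469.8, 267.0, 140.9]
ee_rot: [0.0, 0.707, 0.707, 0.002]
wrist_force: [-0.1, 0.5, -1.4]
grip_width: 13.1
finger_force: 58.6
```

Emit:
servo_tool:
  plan:
    - [-1.2, 0.6, 0, 0, 0, 0]
    - [-3, 1.6, 0, 0, 0, 0]
    - [-4.8, 2.6, 0, 0, 0, 0]
    - [-6.7, 3.6, 0, 0, 0, 0]
    - [-8.66, 4.65, 0, 0, 0, 0]

```text
t: 25.5
tcp_pos: [605.8, 10.2, 137.6]
ee_rot: [-0.001, 0.707, 0.707, -0.0]
wrist_force: [0.6, 0.6, -1.6]
grip_width: 12.9
finger_force: 58.7
```

Emit:
servo_tool:
  plan:
    - [0, 0, 0, 0, 0, 0]
    - [0, 0, 0, 0, 0, 0]

```text
t: 25.75
tcp_pos: [604.8, 11.9, 137.5]
ee_rot: [-0.001, 0.707, 0.707, -0.001]
wrist_force: [0.1, 0.9, -1.0]
grip_width: 12.6
finger_force: 58.8
```

```bash
python3 -c "
from h import *
chk()"
```

```text
t 25.75 tcp [604.8  11.9 137.5] x-axis [0.    1.    0.001] z [-0.002  0.001 -1.   ] F [ 0.1  0.9 -1. ] w 12.6 ff 58.8
 held disc 1315 (array([0.8, 6.9]), 11.5) x [-15.8  17.5] y [ 4.5 20. ] z 21.2
top mat [(410, 276), (407, 221)] plate []
scene mat [(408, 219), (412, 275)] plate [('b', 568, -4), ('y', 595, -38), ('y', 543, -38)]
```

Emit:
servo_tool:
  plan:
    - [-0.18, 0.11, 0.5, 0, 0, 0]
    - [-0.18, 0.11, 1.4, 0, 0, 0]
    - [-0.18, 0.11, 2.2, 0, 0, 0]
    - [-0.18, 0.11, 2.5, 0, 0, 0]
    - [-0.18, 0.11, 2.6, 0, 0, 0]

```text
t: 26.52
tcp_pos: [608.6, 6.9, 60.0]
ee_rot: [-0.0, 0.707, 0.708, -0.0]
wrist_force: [-1.4, -0.8, -1.1]
grip_width: 13.2
finger_force: 58.8
```

Emit:
servo_tool:
  plan:
    - [0, 0, 0, 0, 0, 0]
    - [0, 0, 0, 0, 0, 0]

```text
t: 26.78
tcp_pos: [609.5, 6.6, 61.3]
ee_rot: [0.0, 0.707, 0.707, 0.001]
wrist_force: [0.2, -0.2, 0.0]
grip_width: 12.6
finger_force: 58.8
```

Emit:
servo_tool:
  plan:
    - [0, 0, 0, 0, 0, 0]
    - [0, 0, 0, 0, 0, 0]
    - [0, 0, 0, 0, 0, 0]
  hand: -0.35

```text
t: 27.15
tcp_pos: [609.0, 6.7, 60.7]
ee_rot: [0.0, 0.707, 0.707, 0.0]
wrist_force: [-0.8, -0.3, -0.3]
grip_width: 27.9
finger_force: 0.0
```

Emit:
servo_tool:
  plan:
    - [0, 0, -0.5, 0, 0, 0]
    - [0, 0, -1.5, 0, 0, 0]
    - [0, 0, -2.6, 0, 0, 0]
    - [0, 0, -2.6, 0, 0, 0]

```text
t: 27.65
tcp_pos: [610.8, 6.6, 142.3]
ee_rot: [0.002, 0.707, 0.707, 0.002]
wrist_force: [0.6, 0.5, -0.9]
grip_width: 28.0
finger_force: 0.0
```

Emit:
servo_tool:
  plan:
    - [1.3, -1, 0, 0, 0, 0]
    - [2.7, -2, 0, 0, 0, 0]
    - [4.1, -3, 0, 0, 0, 0]
    - [5.5, -4, 0, 0, 0, 0]
    - [6.9, -5, 0, 0, 0, 0]

```text
t: 28.28
tcp_pos: [457.5, 214.6, 138.6]
ee_rot: [-0.0, 0.707, 0.707, 0.0]
wrist_force: [0.4, 0.8, 0.6]
grip_width: 27.6
finger_force: 0.0
```

Emit:
servo_tool:
  plan:
    - [1.2, -0.9, 0, 0, 0, 0]
    - [2.06, -1.58, 0, 0, 0, 0]
    - [2.06, -1.58, 0, 0, 0, 0]

```text
t: 28.65
tcp_pos: [409.9, 276.6, 138.6]
ee_rot: [-0.0, 0.706, 0.708, -0.0]
wrist_force: [0.3, -0.0, -0.6]
grip_width: 27.4
finger_force: 0.0
```

```bash
python3 -c "
from h import *
chk();bottles()"
```

```text
t 28.65 tcp [409.9 276.6 138.6] x-axis [-0.004  1.     0.   ] z [-0.  0. -1.] F [ 0.3 -0.  -0.6] w 27.4 ff 0.0
 held disc 1  x [0. 0.] y [0. 0.] z 0.0
top mat [(599, 1), (410, 276), (408, 220)] plate [('b', 567, -6), ('y', 608, 10), ('y', 592, -39), ('y', 542, -39)]
scene mat [(408, 219), (411, 275)] plate []
wrist blue [] []
wrist yellow [[414.4, 280.8, 68.6], [409.3, 225.4, 67.9], [408.0, 213.6, 70.2]] []
```

Emit:
servo_tool:
  plan:
    - [0, 0, 0.3, 0, 0, 0]
    - [0, 0, 1.6, 0, 0, 0]
    - [0, 0, 3, 0, 0, 0]
    - [0, 0, 3.6, 0, 0, 0]
    - [0, 0, 3.82, 0, 0, 0]

```text
t: 29.48
tcp_pos: [410.8, 274.2, 22.4]
ee_rot: [-0.0, 0.707, 0.707, -0.001]
wrist_force: [1.1, -0.7, -0.5]
grip_width: 28.0
finger_force: 0.0
```

Emit:
servo_tool:
  plan:
    - [0, 0, 0, 0, 0, 0]
    - [0, 0, 0, 0, 0, 0]
    - [0, 0, 0, 0, 0, 0]
    - [0, 0, 0, 0, 0, 0]
  hand: -1

```text
t: 29.98
tcp_pos: [411.5, 275.5, 24.4]
ee_rot: [-0.0, 0.707, 0.707, 0.0]
wrist_force: [-0.2, 1.2, 0.2]
grip_width: 12.7
finger_force: 58.4
```

Emit:
servo_tool:
  plan:
    - [0, 0, -0.5, 0, 0, 0]
    - [0, 0, -1.8, 0, 0, 0]
    - [0, 0, -3.2, 0, 0, 0]
    - [0, 0, -3.82, 0, 0, 0]
    - [0, 0, -3.82, 0, 0, 0]

```text
t: 30.6
tcp_pos: [412.2, 275.9, 140.0]
ee_rot: [0.0, 0.707, 0.707, 0.002]
wrist_force: [0.9, -0.2, -1.0]
grip_width: 12.7
finger_force: 58.6
```

Emit:
servo_tool:
  plan:
    - [-1, 0.45, 0, 0, 0, 0]
    - [-2.5, 1.1, 0, 0, 0, 0]
    - [-4, 1.75, 0, 0, 0, 0]
    - [-5.5, 2.4, 0, 0, 0, 0]
    - [-7, 3.05, 0, 0, 0, 0]

```text
t: 31.22
tcp_pos: [502.8, 63.8, 137.2]
ee_rot: [-0.001, 0.707, 0.707, -0.001]
wrist_force: [0.7, 1.1, -0.2]
grip_width: 12.9
finger_force: 58.6
```

Emit:
servo_tool:
  plan:
    - [-1.3, 0.55, 0, 0, 0, 0]
    - [-1.96, 0.84, 0, 0, 0, 0]
    - [-1.96, 0.84, 0, 0, 0, 0]
    - [-1.96, 0.84, 0, 0, 0, 0]

```text
t: 31.72
tcp_pos: [527.4, 7.0, 137.6]
ee_rot: [-0.001, 0.707, 0.707, -0.0]
wrist_force: [0.3, 0.8, -1.7]
grip_width: 12.6
finger_force: 58.6
```

```bash
python3 -c "
from h import *
chk()"
```

```text
t 31.73 tcp [527.4   7.  137.6] x-axis [-0.001  1.     0.   ] z [-0.002  0.    -1.   ] F [ 0.3  0.8 -1.7] w 12.6 ff 58.6
 held disc 1268 (array([0.7, 6.7]), 11.4) x [-15.5  17.2] y [ 4.3 19.7] z 21.3
top mat [(407, 220)] plate []
scene mat [(599, 18), (407, 219)] plate [('b', 568, -4), ('y', 594, -38), ('y', 609, 10)]
```

Emit:
servo_tool:
  plan:
    - [0, 0, 0.8, 0, 0, 0]
    - [0, 0, 1.6, 0, 0, 0]
    - [0, 0, 2.2, 0, 0, 0]
    - [0, 0, 2.5, 0, 0, 0]
    - [0, 0, 2.6, 0, 0, 0]

```text
t: 32.5
tcp_pos: [528.1, 7.0, 60.4]
ee_rot: [-0.0, 0.707, 0.708, -0.0]
wrist_force: [-0.3, -0.7, -0.8]
grip_width: 13.0
finger_force: 58.7
```

Emit:
servo_tool:
  plan:
    - [0, 0, 0, 0, 0, 0]
    - [0, 0, 0, 0, 0, 0]

```text
t: 32.75
tcp_pos: [528.7, 6.6, 61.1]
ee_rot: [0.0, 0.707, 0.707, 0.0]
wrist_force: [0.5, -0.2, -0.7]
grip_width: 13.2
finger_force: 58.7
```

Emit:
servo_tool:
  plan:
    - [0, 0, 0, 0, 0, 0]
    - [0, 0, 0, 0, 0, 0]
    - [0, 0, 0, 0, 0, 0]
  hand: -0.35

```text
t: 33.12
tcp_pos: [528.3, 6.6, 60.7]
ee_rot: [0.0, 0.707, 0.707, 0.0]
wrist_force: [0.3, 0.2, 0.5]
grip_width: 27.5
finger_force: 0.0
```

Emit:
servo_tool:
  plan:
    - [0, 0, -0.5, 0, 0, 0]
    - [0, 0, -1.5, 0, 0, 0]
    - [0, 0, -2.6, 0, 0, 0]
    - [0, 0, -2.6, 0, 0, 0]

```text
t: 33.62
tcp_pos: [530.1, 6.6, 141.9]
ee_rot: [0.002, 0.707, 0.707, 0.002]
wrist_force: [-0.8, 0.4, -0.1]
grip_width: 27.8
finger_force: 0.0
```

Emit:
servo_tool:
  plan:
    - [1.4, -0.8, 0, 0, 0, 0]
    - [2.9, -1.65, 0, 0, 0, 0]
    - [4.4, -2.5, 0, 0, 0, 0]
    - [5.8, -3.3, 0, 0, 0, 0]
    - [7.1, -4.02, 0, 0, 0, 0]

```text
t: 34.25
tcp_pos: [406.3, 220.7, 138.6]
ee_rot: [-0.0, 0.707, 0.707, 0.0]
wrist_force: [-0.1, 1.0, 0.2]
grip_width: 27.8
finger_force: 0.0
```

Emit:
servo_tool:
  plan:
    - [0, 0, 0.3, 0, 0, 0]
    - [0, 0, 1.6, 0, 0, 0]
    - [0, 0, 3, 0, 0, 0]
    - [0, 0, 3.6, 0, 0, 0]
    - [0, 0, 3.82, 0, 0, 0]

```text
t: 34.88
tcp_pos: [406.9, 218.4, 22.7]
ee_rot: [-0.0, 0.707, 0.707, -0.001]
wrist_force: [-0.7, -0.7, -0.4]
grip_width: 27.8
finger_force: 0.0
```

Emit:
servo_tool:
  plan:
    - [0, 0, 0, 0, 0, 0]
    - [0, 0, 0, 0, 0, 0]
    - [0, 0, 0, 0, 0, 0]
    - [0, 0, 0, 0, 0, 0]
  hand: -1

```text
t: 35.38
tcp_pos: [407.7, 219.7, 24.4]
ee_rot: [0.0, 0.707, 0.707, 0.0]
wrist_force: [-0.0, 0.5, -1.3]
grip_width: 12.6
finger_force: 58.5
```

Emit:
servo_tool:
  plan:
    - [0, 0, -0.5, 0, 0, 0]
    - [0, 0, -1.8, 0, 0, 0]
    - [0, 0, -3.2, 0, 0, 0]
    - [0, 0, -3.82, 0, 0, 0]
    - [0, 0, -3.82, 0, 0, 0]

```text
t: 36.0
tcp_pos: [408.3, 220.0, 139.9]
ee_rot: [0.0, 0.707, 0.707, 0.002]
wrist_force: [-0.7, 0.1, -1.3]
grip_width: 12.7
finger_force: 58.6
```

Emit:
servo_tool:
  plan:
    - [-0.9, 0.8, 0, 0, 0, 0]
    - [-2.3, 2, 0, 0, 0, 0]
    - [-3.7, 3.2, 0, 0, 0, 0]
    - [-5.1, 4.4, 0, 0, 0, 0]
    - [-6.12, 5.36, 0, 0, 0, 0]

```text
t: 36.62
tcp_pos: [568.9, 34.0, 136.9]
ee_rot: [-0.001, 0.707, 0.707, -0.001]
wrist_force: [0.6, 0.2, -1.0]
grip_width: 13.0
finger_force: 58.7
```

Emit:
servo_tool:
  plan:
    - [0, 0, 0, 0, 0, 0]
    - [0, 0, 0, 0, 0, 0]

```text
t: 36.88
tcp_pos: [567.3, 36.1, 137.2]
ee_rot: [-0.001, 0.707, 0.707, -0.001]
wrist_force: [-0.8, -1.0, -1.8]
grip_width: 13.0
finger_force: 58.8
```

```bash
python3 -c "
from h import *
chk()"
```

```text
t 36.88 tcp [567.3  36.1 137.2] x-axis [-0.  1.  0.] z [-0.003  0.    -1.   ] F [-0.8 -1.  -1.8] w 13.0 ff 58.8
 held disc 1294 (array([1. , 6.5]), 11.4) x [-15.6  18. ] y [ 4.  19.4] z 21.0
top mat [] plate [('y', 592, -39), ('y', 542, -39)]
scene mat [(609, 22), (521, 18)] plate [('b', 567, -6), ('y', 543, -38), ('y', 612, 12), ('y', 528, 9)]
```

Emit:
servo_tool:
  plan:
    - [0, 0, 0.8, 0, 0, 0]
    - [0, 0, 1.6, 0, 0, 0]
    - [0, 0, 2.2, 0, 0, 0]
    - [0, 0, 2.5, 0, 0, 0]
    - [0, 0, 2.6, 0, 0, 0]

```text
t: 37.65
tcp_pos: [568.1, 36.5, 60.5]
ee_rot: [-0.0, 0.707, 0.708, 0.0]
wrist_force: [-0.2, -0.2, -0.2]
grip_width: 12.9
finger_force: 58.8
```

Emit:
servo_tool:
  plan:
    - [0, 0, 0, 0, 0, 0]
    - [0, 0, 0, 0, 0, 0]

```text
t: 37.9
tcp_pos: [568.8, 36.1, 61.2]
ee_rot: [0.0, 0.707, 0.707, 0.0]
wrist_force: [-0.3, 0.2, -1.2]
grip_width: 12.7
finger_force: 58.8
```

Emit:
servo_tool:
  plan:
    - [0, 0, 0, 0, 0, 0]
    - [0, 0, 0, 0, 0, 0]
    - [0, 0, 0, 0, 0, 0]
  hand: -0.35

```text
t: 38.28
tcp_pos: [568.5, 36.0, 60.7]
ee_rot: [0.0, 0.707, 0.707, 0.0]
wrist_force: [0.3, -0.1, 0.5]
grip_width: 27.5
finger_force: 0.0
```

Emit:
servo_tool:
  plan:
    - [0, 0, -0.5, 0, 0, 0]
    - [0, 0, -1.5, 0, 0, 0]
    - [0, 0, -3, 0, 0, 0]
    - [0, 0, -4.4, 0, 0, 0]
    - [0, 0, -4.65, 0, 0, 0]

```text
t: 38.9
tcp_pos: [569.9, 36.1, 204.1]
ee_rot: [0.002, 0.707, 0.707, 0.002]
wrist_force: [-0.4, 0.4, 0.3]
grip_width: 27.6
finger_force: 0.0
```

Emit:
servo_tool:
  plan:
    - [-1.2, 0.3, 0, 0, 0, 0]
    - [-2.5, 0.65, 0, 0, 0, 0]
    - [-3.8, 1, 0, 0, 0, 0]
    - [-4.5, 1.2, 0, 0, 0, 0]

```text
t: 39.4
tcp_pos: [604.5, -100.7, 199.7]
ee_rot: [-0.0, 0.707, 0.707, -0.0]
wrist_force: [-0.4, 0.6, 0.3]
grip_width: 28.0
finger_force: 0.0
```

```bash
python3 -c "
from h import *
chk()
s,im,d,P=wrist('w7.png'); Z=P[...,2]; M=masks(im)
k=((abs(Z-75)<4)&(np.hypot(P[...,0]-568,P[...,1]+6.5)<95)&(np.hypot(P[...,0]-568,P[...,1]+6.5)>60)); print('flange',circ(P[k]),k.sum())
for c in('blue','yellow'): print(blobs(M[c],P,101,110,10))
print(blobs(M['red'],P,60,90,10))
"
```

```text
t 39.4 tcp [ 604.5 -100.7  199.7] x-axis [0.001 1.    0.   ] z [-0.001  0.    -1.   ] F [-0.4  0.6  0.3] w 28.0 ff 0.0
 held disc 1  x [0. 0.] y [0. 0.] z 0.0
top mat [(598, 15), (582, 48), (572, 26), (561, 48), (543, 14), (522, 20)] plate [('b', 569, -2), ('y', 608, 10), ('y', 568, 38), ('y', 530, 13)]
scene mat [(603, -1), (602, 21), (516, 7), (534, 22), (567, 50), (518, 18)] plate [('b', 568, -5), ('y', 594, -38), ('y', 543, -38), ('y', 609, 8), ('y', 529, 8), ('y', 569, 37)]
flange (array([569.4,  -7.5]), 74.3) 8565
[([214.2, 83.4], 231, [569.2, -7.5, 105.8])]
[([214.8, 35.9], 224, [569.7, 35.4, 105.4]), ([260.7, 65.9], 224, [609.6, 7.2, 105.7]), ([170.1, 69.7], 213, [529.5, 6.8, 105.7]), ([186.9, 121.0], 223, [544.5, -40.1, 105.8]), ([243.0, 120.1], 215, [594.1, -40.3, 105.8])]
[([146.2, 96.7], 102, [495.2, -14.2, 75.9])]
```

View pics/w7.png

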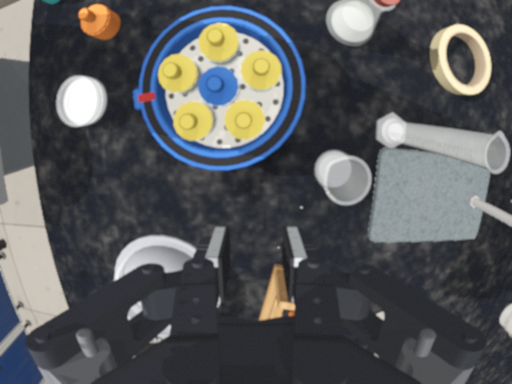

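All six bottles stand upright on the plate: blank at (218,86), samples round it. The mark is at (146,97). Next is the wiper.

Emit:
servo_tool:
  plan:
    - [-1.4, 0.4, 0, 0, 0, 0.3]
    - [-2.8, 0.75, 0, 0, 0, 0.6]
    - [-4.2, 1.1, 0, 0, 0, 0.9]
    - [-5.4, 1.47, 0, 0, 0, 1.23]
    - [-5.4, 1.47, 0, 0, 0, 1.23]
  hand: 0

```text
t: 40.22
tcp_pos: [649.0, -261.9, 199.1]
ee_rot: [-0.0, 0.779, 0.627, -0.0]
wrist_force: [0.1, -0.5, -0.6]
grip_width: 42.8
finger_force: 0.0
```

Emit:
servo_tool:
  plan:
    - [0, 0, 0, 0, 0, 0]
    - [0, 0, 0, 0, 0, 0]

```text
t: 40.48
tcp_pos: [648.6, -259.3, 200.3]
ee_rot: [-0.0, 0.778, 0.628, 0.0]
wrist_force: [0.1, 0.1, -0.2]
grip_width: 42.9
finger_force: 0.0
```

```bash
python3 - <<'E'
from h import *
st(); s,im,d,P=wrist('w8.png'); Z=P[...,2]; M=masks(im)
o=M['orange']&(np.hypot(P[...,0]-648,P[...,1]+266)<25)
print('n',o.sum(),'z',np.percentile(Z[o],[1,50,99]).round(0))
t=o&(Z>174)&(Z<185); q=P[t]; print('top face',len(q),q.mean(0).round(1),cv2.minAreaRect(q[:,:2].astype(np.float32)))
for zc in(165,150,135): 
    q=P[o&(abs(Z-zc)<6)]; print(zc,len(q),q.min(0).round(1) if len(q) else '',q.max(0).round(1) if len(q) else '')
r=(abs(Z-71)<4)&(np.hypot(P[...,0]-633,P[...,1]+346)<140)
print('rack', cv2.minAreaRect(P[r][:,:2].astype(np.float32)),r.sum())
k=(abs(Z-90)<3)&(np.hypot(P[...,0]-633,P[...,1]+346)<140); print('cheeks',k.sum(),cv2.minAreaRect(P[k][:,:2].astype(np.float32)) if k.any() else '')
E
```

```text
t 40.48 tcp [ 648.6 -259.3  200.3] x-axis [0.21  0.978 0.   ] z [ 0.  0. -1.] F [ 0.1  0.1 -0.2] w 42.9 ff 0.0
n 644 z [ 80. 148. 181.]
top face 131 [ 652.3 -265.   178. ] ((651.7487182617188, -268.09344482421875), (10.924488067626953, 12.463593482971191), 83.525146484375)
165 98 [ 645.9 -264.4  159.1] [ 658.1 -262.3  171. ]
150 78 [ 646.7 -265.   144.1] [ 658.1 -262.1  155.8]
135 62 [ 646.5 -264.9  129. ] [ 658.  -262.6  140.8]
rack ((637.1767578125, -339.94677734375), (198.42623901367188, 55.7322998046875), 77.79046630859375) 5105
cheeks 651 ((642.5057373046875, -316.6337890625), (150.40928649902344, 54.43696975708008), 78.10508728027344)
```

View pics/w8.png

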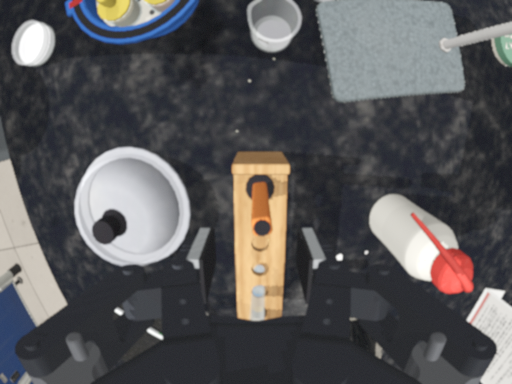

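The wiper handle is at (261,205), upright in its hole at the near end of the rack and clear of its neighbours. The lid is at (133,207).

Emit:
servo_tool:
  plan:
    - [-0.29, 0.15, 0, 0, 0, 0]
    - [-0.29, 0.15, 0.8, 0, 0, 0]
    - [-0.29, 0.15, 1.8, 0, 0, 0]
    - [-0.29, 0.15, 2.6, 0, 0, 0]
    - [-0.29, 0.15, 2.81, 0, 0, 0]

```text
t: 41.15
tcp_pos: [650.5, -270.3, 114.1]
ee_rot: [-0.001, 0.779, 0.628, -0.001]
wrist_force: [0.3, -0.6, -0.0]
grip_width: 42.8
finger_force: 0.0
```

Emit:
servo_tool:
  plan:
    - [0, 0, 0, 0, 0, 0]
    - [0, 0, 0, 0, 0, 0]

```text
t: 41.4
tcp_pos: [651.9, -270.8, 117.0]
ee_rot: [0.001, 0.779, 0.628, 0.001]
wrist_force: [-0.2, 0.1, 0.3]
grip_width: 42.8
finger_force: 0.0
```

Emit:
servo_tool:
  plan:
    - [0, 0, 0, 0, 0, 0]
    - [0, 0, 0, 0, 0, 0]
    - [0, 0, 0, 0, 0, 0]
    - [0, 0, 0, 0, 0, 0]
    - [0, 0, 0, 0, 0, 0]
  hand: -1

```text
t: 42.02
tcp_pos: [651.6, -270.5, 116.4]
ee_rot: [0.0, 0.779, 0.628, 0.0]
wrist_force: [0.1, 0.2, 5.9]
grip_width: 13.3
finger_force: 59.1
```

```bash
python3 - <<'E'
from h import *
st(); s,im,d,P=wrist(); Z=P[...,2]; M=masks(im)
o=M['orange']&(np.hypot(P[...,0]-651,P[...,1]+268)<25)
for zc in(165,150,135,120): 
    q=P[o&(abs(Z-zc)<6)]; print(zc,len(q),np.median(q,0).round(1) if len(q) else '')
E
```

```text
t 42.02 tcp [ 651.6 -270.5  116.4] x-axis [0.212 0.977 0.   ] z [ 0.001 -0.    -1.   ] F [0.1 0.2 5.9] w 13.3 ff 59.1
165 369 [ 653.7 -263.5  165.3]
150 249 [ 654.  -263.7  149.7]
135 208 [ 653.6 -263.7  135.3]
120 154 [ 653.5 -263.7  120.1]
```

Emit:
servo_tool:
  plan:
    - [0, 0, -0.3, 0, 0, 0]
    - [0, 0, -1, 0, 0, 0]
    - [0, 0, -1.8, 0, 0, 0]
    - [0, 0, -2.6, 0, 0, 0]
    - [0, 0, -3.33, 0, 0, 0]

```text
t: 42.7
tcp_pos: [651.1, -270.4, 216.6]
ee_rot: [-0.0, 0.779, 0.628, 0.0]
wrist_force: [0.8, -0.2, -0.1]
grip_width: 13.5
finger_force: 58.6
```

Emit:
servo_tool:
  plan:
    - [0.5, -0.48, 0, 0, 0, 0]
    - [1.4, -1.34, 0, 0, 0, 0]
    - [2.4, -2.3, 0, 0, 0, 0]
    - [3.4, -3.26, 0, 0, 0, 0]
    - [4.4, -4.22, 0, 0, 0, 0]

```text
t: 43.32
tcp_pos: [554.6, -113.5, 215.8]
ee_rot: [-0.0, 0.779, 0.627, 0.0]
wrist_force: [1.1, 0.5, 0.6]
grip_width: 13.3
finger_force: 58.7
```

Emit:
servo_tool:
  plan:
    - [1, -0.96, 0, 0, 0, 0]
    - [1.9, -1.82, 0, 0, 0, 0]
    - [2.6, -2.5, 0, 0, 0, 0]
    - [2.85, -2.74, 0, 0, 0, 0]
    - [2.85, -2.74, 0, 0, 0, 0]

```text
t: 43.95
tcp_pos: [493.5, -13.4, 216.0]
ee_rot: [0.0, 0.778, 0.628, 0.0]
wrist_force: [0.2, -1.1, -0.7]
grip_width: 13.4
finger_force: 58.7
```

Emit:
servo_tool:
  plan:
    - [0, 0, 0, 0, 0, 0]
    - [0, 0, 0, 0, 0, 0]
    - [0, 0, 0, 0, 0, 0]

```text
t: 44.32
tcp_pos: [493.6, -14.0, 215.4]
ee_rot: [-0.0, 0.779, 0.627, -0.0]
wrist_force: [-0.0, 0.2, 0.2]
grip_width: 13.1
finger_force: 58.7
```

```bash
python3 - <<'E'
from h import *
st(); s,im,d,P=wrist(); T=s['tcp_pos']; s2,im2,d2,m2=grab('scene'); s3,im3,d3,m3=grab('top')
for n,i,p in(('w',im,P),('s',im2,pts(d2,m2)),('t',im3,pts(d3,m3))):
    Q=p-T; k=(np.hypot(Q[...,0],Q[...,1])<22)&(Q[...,2]>-105)&(Q[...,2]<60)&(p[...,2]>90)
    for lo,hi in((-105,-92),(-92,-80),(-80,-60),(-58,-42),(-40,-20),(-20,0),(0,20)):
        a=Q[k&(Q[...,2]>lo)&(Q[...,2]<hi)]; print(n,lo,len(a),np.median(a,0).round(1) if len(a) else '',a[:,2].min().round(1) if len(a) else '')
v,u=np.argwhere((np.hypot(P[...,0]-T[0],P[...,1]-T[1])<20)&(P[...,2]>95)&(P[...,2]<170)).mean(0); print(u,v)
M=m2['world_to_cam']; c=M[:3,:3]@(T-[0,0,97])+M[:3,3]; us,vs=int(m2['cx']-m2['fx']*c[0]/c[2]),int(m2['cy']+m2['fy']*c[1]/c[2]); print(us,vs)
a=cv2.resize(im[130:290,170:340],None,fx=2.4,fy=2.4,interpolation=2); b=cv2.resize(im2[vs-80:vs+50,us-70:us+70],(380,384),interpolation=2)
save(cv2.hconcat([cv2.resize(a,(400,384)),b]),'w9.png')
E
```

```text
t 44.33 tcp [493.6 -14.  215.4] x-axis [0.213 0.977 0.   ] z [-0.  0. -1.] F [-0.   0.2  0.2] w 13.1 ff 58.7
w -105 0  
w -92 36 [  2.1   5.4 -85.6] -91.4
w -80 2 [ -0.5   6.  -79. ] -79.2
w -58 23 [  4.9  12.9 -43.3] -44.2
w -40 475 [  2.6   6.4 -39.3] -40.0
w -20 226 [ 2.   6.7 -9.4] -20.0
w 0 317 [ 2.   6.7 11.1] 0.2
s -105 3 [ -1.7   5.2 -92.6] -94.7
s -92 17 [ -4.6   4.  -85.4] -90.5
s -80 31 [ -2.3   3.2 -70.6] -79.8
s -58 17 [ -3.1   5.1 -44.1] -57.3
s -40 63 [ -5.4   5.6 -35.6] -40.0
s -20 49 [ -4.7   6.  -10.4] -20.0
s 0 47 [-2.9  6.  10.7] 0.1
t -105 0  
t -92 0  
t -80 0  
t -58 0  
t -40 0  
t -20 0  
t 0 0  
255.55263157894737 182.6315789473684
270 202
```

View pics/w9.png

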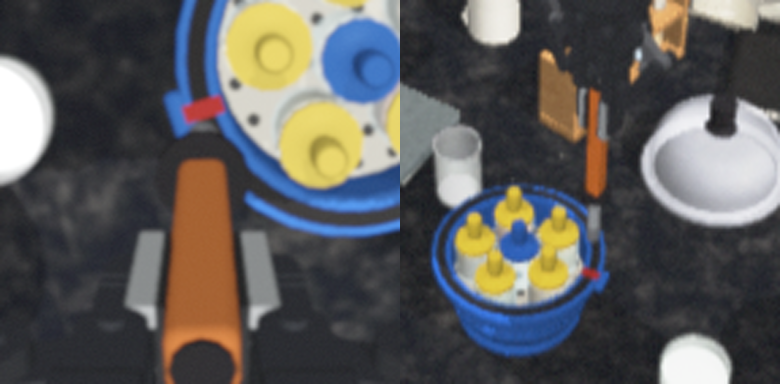

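The wiper hangs straight in the grip (left), with its tip above the red mark at crop (203,108). The bottles are in place (right). Now I'll press lightly at the mark.

Emit:
servo_tool:
  plan:
    - [0, 0, 0.5, 0, 0, 0]
    - [0, 0, 1, 0, 0, 0]
    - [0, 0, 1.3, 0, 0, 0]
    - [0, 0, 1.45, 0, 0, 0]
    - [0, 0, 1.55, 0, 0, 0]

```text
t: 45.1
tcp_pos: [493.3, -13.5, 168.9]
ee_rot: [-0.0, 0.779, 0.628, -0.0]
wrist_force: [-0.9, -0.3, 0.9]
grip_width: 13.6
finger_force: 58.9
```

Emit:
servo_tool:
  plan:
    - [0, 0, 0, 0, 0, 0]
    - [0, 0, 0, 0, 0, 0]

```text
t: 45.35
tcp_pos: [493.6, -13.5, 169.4]
ee_rot: [0.0, 0.779, 0.628, 0.0]
wrist_force: [-1.2, 0.4, 1.4]
grip_width: 13.4
finger_force: 58.9
```

```bash
python3 - <<'E'
from h import *
st()
q=robot.sense()['ee_rot']; C=R.from_quat([q[1],q[2],q[3],q[0]])
c=np.array([568.2,-6.8]); f=lambda a:np.r_[c+75*np.array([np.cos(np.radians(a)),np.sin(np.radians(a))]),0]
print(robot.sense()['tcp_pos'][:2]-f(185.2)[:2])
n=19; st_=362/95; cmd=np.zeros(2); p0=f(185.2)
for i in range(n):
    rows=[]
    for j in range(1,6):
        t=C.inv().apply(f(185.2+st_*(5*i+j))-p0)[:2]/30
        rows.append((t-cmd).round(2))
    cmd=cmd+rows[-1]
    print(i+1,' '.join('[%.2f,%.2f]'%tuple(r) for r in rows))
E
```

```text
t 45.35 tcp [493.6 -13.5 169.4] x-axis [0.212 0.977 0.   ] z [ 0.001  0.    -1.   ] F [-1.2  0.4  1.4] w 13.4 ff 58.9
[0.04617282 0.06304072]
1 [-0.16,0.06] [-0.31,0.12] [-0.46,0.20] [-0.60,0.28] [-0.74,0.38]
2 [-0.13,0.10] [-0.25,0.21] [-0.37,0.33] [-0.47,0.46] [-0.57,0.59]
3 [-0.09,0.14] [-0.17,0.29] [-0.24,0.44] [-0.30,0.59] [-0.35,0.75]
4 [-0.04,0.16] [-0.07,0.33] [-0.08,0.49] [-0.09,0.66] [-0.08,0.82]
5 [0.01,0.17] [0.04,0.33] [0.08,0.50] [0.13,0.66] [0.18,0.81]
6 [0.07,0.15] [0.15,0.30] [0.24,0.44] [0.34,0.57] [0.45,0.70]
7 [0.11,0.12] [0.23,0.23] [0.36,0.34] [0.50,0.43] [0.64,0.52]
8 [0.15,0.07] [0.30,0.14] [0.46,0.20] [0.62,0.24] [0.78,0.28]
9 [0.17,0.02] [0.33,0.03] [0.50,0.03] [0.66,0.02] [0.83,0.00]
10 [0.16,-0.03] [0.32,-0.07] [0.48,-0.12] [0.63,-0.18] [0.78,-0.26]
11 [0.15,-0.08] [0.29,-0.17] [0.42,-0.27] [0.54,-0.38] [0.66,-0.50]
12 [0.11,-0.13] [0.21,-0.26] [0.30,-0.40] [0.38,-0.54] [0.46,-0.69]
13 [0.06,-0.16] [0.11,-0.31] [0.15,-0.48] [0.18,-0.64] [0.20,-0.80]
14 [0.01,-0.17] [0.01,-0.34] [-0.01,-0.50] [-0.03,-0.67] [-0.07,-0.83]
15 [-0.04,-0.16] [-0.10,-0.31] [-0.17,-0.47] [-0.24,-0.61] [-0.33,-0.76]
16 [-0.09,-0.13] [-0.20,-0.26] [-0.31,-0.38] [-0.43,-0.50] [-0.56,-0.60]
17 [-0.14,-0.10] [-0.28,-0.19] [-0.42,-0.27] [-0.57,-0.34] [-0.73,-0.39]
18 [-0.16,-0.05] [-0.32,-0.09] [-0.49,-0.12] [-0.65,-0.13] [-0.82,-0.14]
19 [-0.16,0.01] [-0.33,0.03] [-0.49,0.06] [-0.65,0.10] [-0.81,0.15]
```

Emit:
servo_tool:
  plan:
    - [-0.16, 0.06, 0, 0, 0, 0]
    - [-0.31, 0.12, 0, 0, 0, 0]
    - [-0.46, 0.2, 0, 0, 0, 0]
    - [-0.6, 0.28, 0, 0, 0, 0]
    - [-0.74, 0.38, 0, 0, 0, 0]

```text
t: 45.98
tcp_pos: [499.9, -38.0, 169.1]
ee_rot: [-0.0, 0.779, 0.627, 0.0]
wrist_force: [-0.5, 0.6, 1.0]
grip_width: 13.4
finger_force: 58.9
```

Emit:
servo_tool:
  plan:
    - [-0.13, 0.1, 0, 0, 0, 0]
    - [-0.25, 0.21, 0, 0, 0, 0]
    - [-0.37, 0.33, 0, 0, 0, 0]
    - [-0.47, 0.46, 0, 0, 0, 0]
    - [-0.57, 0.59, 0, 0, 0, 0]

```text
t: 46.6
tcp_pos: [513.7, -58.3, 169.1]
ee_rot: [-0.0, 0.779, 0.628, 0.0]
wrist_force: [-0.9, 0.8, 0.9]
grip_width: 12.8
finger_force: 58.9
```

Emit:
servo_tool:
  plan:
    - [-0.09, 0.14, 0, 0, 0, 0]
    - [-0.17, 0.29, 0, 0, 0, 0]
    - [-0.24, 0.44, 0, 0, 0, 0]
    - [-0.3, 0.59, 0, 0, 0, 0]
    - [-0.35, 0.75, 0, 0, 0, 0]

```text
t: 47.22
tcp_pos: [533.5, -73.3, 169.1]
ee_rot: [-0.0, 0.779, 0.628, 0.0]
wrist_force: [-0.2, 0.2, 1.0]
grip_width: 13.5
finger_force: 58.9
```

Emit:
servo_tool:
  plan:
    - [-0.04, 0.16, 0, 0, 0, 0]
    - [-0.07, 0.33, 0, 0, 0, 0]
    - [-0.08, 0.49, 0, 0, 0, 0]
    - [-0.09, 0.66, 0, 0, 0, 0]
    - [-0.08, 0.82, 0, 0, 0, 0]

```text
t: 47.85
tcp_pos: [557.1, -80.8, 169.1]
ee_rot: [-0.0, 0.779, 0.628, 0.0]
wrist_force: [-0.6, -0.1, 1.3]
grip_width: 13.1
finger_force: 58.9
```

Emit:
servo_tool:
  plan:
    - [0.01, 0.17, 0, 0, 0, 0]
    - [0.04, 0.33, 0, 0, 0, 0]
    - [0.08, 0.5, 0, 0, 0, 0]
    - [0.13, 0.66, 0, 0, 0, 0]
    - [0.18, 0.81, 0, 0, 0, 0]

```text
t: 48.48
tcp_pos: [582.0, -80.6, 169.1]
ee_rot: [-0.0, 0.779, 0.628, 0.0]
wrist_force: [-0.9, -0.4, 2.2]
grip_width: 13.3
finger_force: 58.9
```

Emit:
servo_tool:
  plan:
    - [0.07, 0.15, 0, 0, 0, 0]
    - [0.15, 0.3, 0, 0, 0, 0]
    - [0.24, 0.44, 0, 0, 0, 0]
    - [0.34, 0.57, 0, 0, 0, 0]
    - [0.45, 0.7, 0, 0, 0, 0]

```text
t: 49.1
tcp_pos: [605.4, -71.7, 169.1]
ee_rot: [-0.0, 0.779, 0.628, 0.0]
wrist_force: [-0.9, 0.1, 1.1]
grip_width: 12.8
finger_force: 58.9
```

Emit:
servo_tool:
  plan:
    - [0.11, 0.12, 0, 0, 0, 0]
    - [0.23, 0.23, 0, 0, 0, 0]
    - [0.36, 0.34, 0, 0, 0, 0]
    - [0.5, 0.43, 0, 0, 0, 0]
    - [0.64, 0.52, 0, 0, 0, 0]

```text
t: 49.72
tcp_pos: [624.6, -56.2, 169.1]
ee_rot: [-0.0, 0.779, 0.628, 0.0]
wrist_force: [-0.5, -1.0, 1.1]
grip_width: 13.6
finger_force: 58.9
```

Emit:
servo_tool:
  plan:
    - [0.15, 0.07, 0, 0, 0, 0]
    - [0.3, 0.14, 0, 0, 0, 0]
    - [0.46, 0.2, 0, 0, 0, 0]
    - [0.62, 0.24, 0, 0, 0, 0]
    - [0.78, 0.28, 0, 0, 0, 0]

```text
t: 50.35
tcp_pos: [637.7, -35.0, 169.1]
ee_rot: [-0.0, 0.779, 0.628, 0.0]
wrist_force: [-0.5, -0.3, 1.2]
grip_width: 12.7
finger_force: 58.9
```

Emit:
servo_tool:
  plan:
    - [0.17, 0.02, 0, 0, 0, 0]
    - [0.33, 0.03, 0, 0, 0, 0]
    - [0.5, 0.03, 0, 0, 0, 0]
    - [0.66, 0.02, 0, 0, 0, 0]
    - [0.83, 0, 0, 0, 0, 0]

```text
t: 50.98
tcp_pos: [642.9, -10.7, 169.1]
ee_rot: [-0.0, 0.779, 0.628, 0.0]
wrist_force: [-0.3, 0.0, 0.9]
grip_width: 13.2
finger_force: 58.9
```

Emit:
servo_tool:
  plan:
    - [0.16, -0.03, 0, 0, 0, 0]
    - [0.32, -0.07, 0, 0, 0, 0]
    - [0.48, -0.12, 0, 0, 0, 0]
    - [0.63, -0.18, 0, 0, 0, 0]
    - [0.78, -0.26, 0, 0, 0, 0]

```text
t: 51.6
tcp_pos: [640.1, 13.8, 169.1]
ee_rot: [-0.0, 0.779, 0.628, 0.0]
wrist_force: [0.1, -0.3, 0.9]
grip_width: 13.4
finger_force: 58.9
```

Emit:
servo_tool:
  plan:
    - [0.15, -0.08, 0, 0, 0, 0]
    - [0.29, -0.17, 0, 0, 0, 0]
    - [0.42, -0.27, 0, 0, 0, 0]
    - [0.54, -0.38, 0, 0, 0, 0]
    - [0.66, -0.5, 0, 0, 0, 0]

```text
t: 52.22
tcp_pos: [629.6, 36.3, 169.1]
ee_rot: [-0.0, 0.779, 0.628, 0.0]
wrist_force: [1.1, -1.0, 0.7]
grip_width: 13.3
finger_force: 58.9
```

Emit:
servo_tool:
  plan:
    - [0.11, -0.13, 0, 0, 0, 0]
    - [0.21, -0.26, 0, 0, 0, 0]
    - [0.3, -0.4, 0, 0, 0, 0]
    - [0.38, -0.54, 0, 0, 0, 0]
    - [0.46, -0.69, 0, 0, 0, 0]

```text
t: 52.85
tcp_pos: [612.2, 54.1, 169.1]
ee_rot: [-0.0, 0.779, 0.628, 0.0]
wrist_force: [0.3, 0.1, 0.4]
grip_width: 13.3
finger_force: 58.9
```

Emit:
servo_tool:
  plan:
    - [0.06, -0.16, 0, 0, 0, 0]
    - [0.11, -0.31, 0, 0, 0, 0]
    - [0.15, -0.48, 0, 0, 0, 0]
    - [0.18, -0.64, 0, 0, 0, 0]
    - [0.2, -0.8, 0, 0, 0, 0]

```text
t: 53.48
tcp_pos: [590.0, 65.0, 169.1]
ee_rot: [-0.0, 0.779, 0.628, 0.0]
wrist_force: [1.1, 0.1, 0.5]
grip_width: 13.4
finger_force: 58.9
```

Emit:
servo_tool:
  plan:
    - [0.01, -0.17, 0, 0, 0, 0]
    - [0.01, -0.34, 0, 0, 0, 0]
    - [-0.01, -0.5, 0, 0, 0, 0]
    - [-0.03, -0.67, 0, 0, 0, 0]
    - [-0.07, -0.83, 0, 0, 0, 0]

```text
t: 54.1
tcp_pos: [565.1, 68.2, 169.1]
ee_rot: [-0.0, 0.779, 0.628, 0.0]
wrist_force: [1.8, 1.3, 0.4]
grip_width: 13.3
finger_force: 58.9
```

Emit:
servo_tool:
  plan:
    - [-0.04, -0.16, 0, 0, 0, 0]
    - [-0.1, -0.31, 0, 0, 0, 0]
    - [-0.17, -0.47, 0, 0, 0, 0]
    - [-0.24, -0.61, 0, 0, 0, 0]
    - [-0.33, -0.76, 0, 0, 0, 0]

```text
t: 54.72
tcp_pos: [540.8, 63.2, 169.1]
ee_rot: [-0.0, 0.779, 0.628, 0.0]
wrist_force: [0.8, 0.6, 1.4]
grip_width: 13.4
finger_force: 58.9
```

Emit:
servo_tool:
  plan:
    - [-0.09, -0.13, 0, 0, 0, 0]
    - [-0.2, -0.26, 0, 0, 0, 0]
    - [-0.31, -0.38, 0, 0, 0, 0]
    - [-0.43, -0.5, 0, 0, 0, 0]
    - [-0.56, -0.6, 0, 0, 0, 0]

```text
t: 55.35
tcp_pos: [519.7, 50.5, 169.1]
ee_rot: [-0.0, 0.779, 0.628, 0.0]
wrist_force: [1.3, -0.3, 0.6]
grip_width: 12.9
finger_force: 58.9
```

Emit:
servo_tool:
  plan:
    - [-0.14, -0.1, 0, 0, 0, 0]
    - [-0.28, -0.19, 0, 0, 0, 0]
    - [-0.42, -0.27, 0, 0, 0, 0]
    - [-0.57, -0.34, 0, 0, 0, 0]
    - [-0.73, -0.39, 0, 0, 0, 0]

```text
t: 55.98
tcp_pos: [503.6, 31.6, 169.1]
ee_rot: [-0.0, 0.779, 0.628, 0.0]
wrist_force: [0.8, 1.4, 0.1]
grip_width: 13.1
finger_force: 58.9
```

Emit:
servo_tool:
  plan:
    - [-0.16, -0.05, 0, 0, 0, 0]
    - [-0.32, -0.09, 0, 0, 0, 0]
    - [-0.49, -0.12, 0, 0, 0, 0]
    - [-0.65, -0.13, 0, 0, 0, 0]
    - [-0.82, -0.14, 0, 0, 0, 0]

```text
t: 56.6
tcp_pos: [494.5, 8.3, 169.1]
ee_rot: [-0.0, 0.779, 0.628, 0.0]
wrist_force: [0.4, 1.1, 1.0]
grip_width: 13.7
finger_force: 58.9
```

Emit:
servo_tool:
  plan:
    - [-0.16, 0.01, 0, 0, 0, 0]
    - [-0.33, 0.03, 0, 0, 0, 0]
    - [-0.49, 0.06, 0, 0, 0, 0]
    - [-0.65, 0.1, 0, 0, 0, 0]
    - [-0.81, 0.15, 0, 0, 0, 0]

```text
t: 57.22
tcp_pos: [493.8, -16.4, 169.1]
ee_rot: [-0.0, 0.779, 0.628, 0.0]
wrist_force: [-0.5, 0.5, 1.0]
grip_width: 13.4
finger_force: 58.9
```

```bash
python3 - <<'E'
from h import *
st(); chk()
s,im,d,m=grab('top'); P=pts(d,m); print('mark',blobs(masks(im)['red'],P,60,85,4))
E
```

```text
t 57.23 tcp [493.8 -16.4 169.1] x-axis [0.212 0.977 0.   ] z [-0.  0. -1.] F [-0.5  0.5  1. ] w 13.4 ff 58.9
t 57.23 tcp [493.8 -16.4 169.1] x-axis [0.212 0.977 0.   ] z [-0.  0. -1.] F [-0.5  0.5  1. ] w 13.4 ff 58.9
 held disc 1  x [0. 0.] y [0. 0.] z 0.0
top mat [] plate []
scene mat [(621, 15), (600, 15), (579, 42), (558, 38), (521, 16), (565, 49)] plate [('b', 568, -5), ('y', 594, -40), ('y', 543, -37), ('y', 610, 9), ('y', 529, 8), ('y', 570, 38)]
mark [([170.0, 88.5], 6, [932.8, 269.7, 69.2]), ([102.7, 186.7], 11, [600.8, 469.6, 75.9]), ([85.9, 188.4], 14, [595.9, 522.6, 75.5])]
```

Emit:
servo_tool:
  plan:
    - [0, 0, -0.3, 0, 0, 0]
    - [0, 0, -0.8, 0, 0, 0]
    - [0, 0, -1.3, 0, 0, 0]
    - [0, 0, -1.6, 0, 0, 0]

```text
t: 57.92
tcp_pos: [494.3, -16.0, 218.7]
ee_rot: [0.0, 0.779, 0.628, 0.001]
wrist_force: [0.4, 0.4, -0.6]
grip_width: 13.5
finger_force: 58.7
```

Emit:
servo_tool:
  plan:
    - [-0.5, 0.48, 0, 0, 0, 0]
    - [-1.4, 1.36, 0, 0, 0, 0]
    - [-2.4, 2.32, 0, 0, 0, 0]
    - [-3.4, 3.3, 0, 0, 0, 0]
    - [-4.4, 4.26, 0, 0, 0, 0]

```text
t: 58.55
tcp_pos: [591.4, -174.6, 216.4]
ee_rot: [-0.0, 0.779, 0.627, -0.0]
wrist_force: [-0.3, 0.0, -0.7]
grip_width: 13.3
finger_force: 58.7
```

Emit:
servo_tool:
  plan:
    - [-1, 0.97, 0, 0, 0, 0]
    - [-1.9, 1.84, 0, 0, 0, 0]
    - [-2.5, 2.42, 0, 0, 0, 0]
    - [-2.76, 2.67, 0, 0, 0, 0]
    - [-2.76, 2.67, 0, 0, 0, 0]

```text
t: 59.18
tcp_pos: [651.2, -270.8, 216.1]
ee_rot: [-0.001, 0.779, 0.627, -0.0]
wrist_force: [-0.5, 0.2, -0.8]
grip_width: 13.5
finger_force: 58.7
```

Emit:
servo_tool:
  plan:
    - [0, 0, 0, 0, 0, 0]
    - [0, 0, 0, 0, 0, 0]
    - [0, 0, 0, 0, 0, 0]

```text
t: 59.55
tcp_pos: [651.2, -269.5, 217.5]
ee_rot: [0.0, 0.778, 0.628, 0.0]
wrist_force: [-0.1, 0.7, -1.3]
grip_width: 13.2
finger_force: 58.7
```

```bash
python3 -c "
from h import *
st(); rel([651.6,-270.5,117],77.75)"
```

```text
t 59.55 tcp [ 651.2 -269.5  217.5] x-axis [0.212 0.977 0.   ] z [ 0.  0. -1.] F [-0.1  0.7 -1.3] w 13.2 ff 58.7
rel [-0.03  0.02  3.35] [ 0. -0.  0.]
```

Lower into the hole, release, and rise.

Emit:
servo_tool:
  plan:
    - [-0.03, 0.02, 0.6, 0, 0, 0]
    - [-0.03, 0.02, 1.4, 0, 0, 0]
    - [-0.03, 0.02, 2.2, 0, 0, 0]
    - [-0.03, 0.02, 2.9, 0, 0, 0]
    - [-0.03, 0.02, 3.2, 0, 0, 0]

```text
t: 60.18
tcp_pos: [651.1, -270.6, 120.0]
ee_rot: [-0.001, 0.778, 0.628, -0.0]
wrist_force: [0.2, -0.2, -0.3]
grip_width: 12.9
finger_force: 58.8
```

Emit:
servo_tool:
  plan:
    - [0, 0, 0.1, 0, 0, 0]
    - [0, 0, 0.15, 0, 0, 0]
    - [0, 0, 0.15, 0, 0, 0]
    - [0, 0, 0.15, 0, 0, 0]

```text
t: 60.68
tcp_pos: [652.0, -271.2, 117.1]
ee_rot: [0.0, 0.779, 0.628, 0.0]
wrist_force: [0.2, -0.2, -0.5]
grip_width: 13.3
finger_force: 58.8
```

```bash
python3 - <<'E'
from h import *
st(); s,im,d,P=wrist(); Z=P[...,2]
k=(np.hypot(P[...,0]-651.6,P[...,1]+270.5)<16)&(hsv(im)[...,2]<60)&(Z>65)&(Z<100); print('collar z',np.percentile(Z[k],[5,50,95]).round(1),k.sum())
E
```

```text
t 60.67 tcp [ 652.  -271.2  117.1] x-axis [0.212 0.977 0.   ] z [ 0.001 -0.    -1.   ] F [ 0.2 -0.2 -0.5] w 13.3 ff 58.8
collar z [76.  77.1 78. ] 110
```

Emit:
servo_tool:
  plan:
    - [0, 0, 0, 0, 0, 0]
    - [0, 0, 0, 0, 0, 0]
    - [0, 0, 0, 0, 0, 0]
  hand: 0

```text
t: 61.1
tcp_pos: [651.7, -271.1, 116.6]
ee_rot: [-0.0, 0.779, 0.628, 0.0]
wrist_force: [-0.7, 0.2, -0.3]
grip_width: 42.7
finger_force: 0.0
```

Emit:
servo_tool:
  plan:
    - [0, 0, -0.4, 0, 0, 0]
    - [0, 0, -1.4, 0, 0, 0]
    - [0, 0, -2.6, 0, 0, 0]
    - [0, 0, -2.8, 0, 0, 0]

```text
t: 61.6
tcp_pos: [652.9, -271.7, 204.4]
ee_rot: [0.002, 0.779, 0.628, 0.001]
wrist_force: [-0.1, -0.3, 0.5]
grip_width: 42.5
finger_force: 0.0
```

Emit:
servo_tool:
  plan:
    - [-0.4, -1.5, 0, 0, 0, -0.3]
    - [-0.8, -3.1, 0, 0, 0, -0.6]
    - [-1.2, -4.7, 0, 0, 0, -0.9]
    - [-1.5, -5.8, 0, 0, 0, -1.22]
    - [-1.5, -5.8, 0, 0, 0, -1.22]

```text
t: 62.22
tcp_pos: [470.0, -278.1, 201.1]
ee_rot: [-0.0, 0.708, 0.706, -0.0]
wrist_force: [1.1, -0.8, 0.3]
grip_width: 42.6
finger_force: 0.0
```

Emit:
servo_tool:
  plan:
    - [0, 0, 0, 0, 0, 0]
    - [0, 0, 0, 0, 0, 0]

```text
t: 62.48
tcp_pos: [473.0, -278.1, 200.2]
ee_rot: [-0.0, 0.707, 0.707, 0.0]
wrist_force: [-0.3, 0.2, -0.2]
grip_width: 42.9
finger_force: 0.0
```

```bash
cat >> h.py <<'E'
def lid(c,z0=0,n='wrist'):
    if n=='wrist': s,im,d,P=wrist()
    else: s,im,d,m=grab(n); P=pts(d,m)
    Z=P[...,2]-z0; r=np.hypot(P[...,0]-c[0],P[...,1]-c[1])
    k=(r<25)&(Z>88)&(Z<96); print(n,'knob top',k.sum(),circ(P[k]) if k.sum()>9 else '',P[k].mean(0).round(1) if k.any() else '')
    k=(r<100)&(Z>4)&(Z<25)
    if k.sum()>30:
        cc=max(cv2.findContours(k.astype(np.uint8),0,1)[0],key=len)[:,0]; q=P[cc[:,1],cc[:,0]]; print('rim',len(q),circ(q),q[:,2].mean().round(1))
    k=(r<50)&(Z>57)&(Z<66); print('dome',k.sum(),circ(P[k]) if k.sum()>9 else '')
    return im
E
python3 - <<'E'
from h import *
st(); im=lid((470,-277)); lid((470,-277),0,'top'); save(im,'w10.png')
P=wrist()[3]; s,im,d,m=grab('scene'); p=pts(d,m); print('wiper',blobs(masks(im)['orange'],p,90,190,20))
E
```

```text
t 62.48 tcp [ 473.  -278.1  200.2] x-axis [0.001 1.    0.   ] z [-0.  0. -1.] F [-0.3  0.2 -0.2] w 42.9 ff 0.0
wrist knob top 746 (array([ 471.2, -278.2]), 10.5) [ 471.2 -278.    92.4]
rim 495 (array([ 471.2, -280.4]), 81.1) 7.4
dome 5918 (array([ 470.3, -277.4]), 37.0)
top knob top 71 (array([ 469.7, -276.9]), 10.6) [ 469.3 -276.7   92.2]
rim 189 (array([ 470.3, -278.4]), 79.9) 9.4
dome 584 (array([ 469.2, -274.7]), 35.5)
wiper [([263.9, 127.6], 142, [647.5, -266.0, 137.0])]
```

View pics/w10.png

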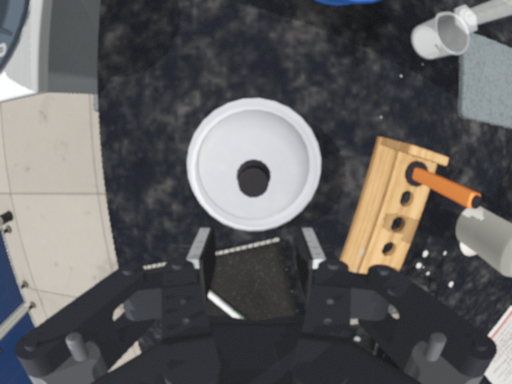

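The wiper hangs upright in its hole again, at (415,175). The lid stands at (254,165) with its knob at (254,178), free to grip.

Emit:
servo_tool:
  plan:
    - [0, -0.07, 1.2, 0, 0, 0]
    - [0, -0.07, 2.6, 0, 0, 0]
    - [0, -0.07, 3.9, 0, 0, 0]
    - [0, -0.07, 4.7, 0, 0, 0]
    - [0, -0.07, 5.1, 0, 0, 0]

```text
t: 63.3
tcp_pos: [469.6, -277.7, 46.1]
ee_rot: [-0.001, 0.707, 0.707, -0.0]
wrist_force: [-0.8, 0.0, 0.6]
grip_width: 43.3
finger_force: 0.0
```

Emit:
servo_tool:
  plan:
    - [0, 0, 0.07, 0, 0, 0]
    - [0, 0, 0.07, 0, 0, 0]

```text
t: 63.55
tcp_pos: [470.6, -278.4, 46.2]
ee_rot: [0.0, 0.707, 0.707, 0.0]
wrist_force: [-0.5, 1.2, -0.2]
grip_width: 42.7
finger_force: 0.0
```

Emit:
servo_tool:
  plan:
    - [0, 0, 0, 0, 0, 0]
    - [0, 0, 0, 0, 0, 0]
    - [0, 0, 0, 0, 0, 0]
    - [0, 0, 0, 0, 0, 0]
  hand: -1

```text
t: 64.05
tcp_pos: [470.6, -278.5, 46.7]
ee_rot: [0.001, 0.707, 0.707, 0.0]
wrist_force: [-1.7, 0.5, 6.9]
grip_width: 28.1
finger_force: 58.9
```

Emit:
servo_tool:
  plan:
    - [0, 0, -0.2, 0, 0, 0]
    - [0, 0, -0.6, 0, 0, 0]
    - [0, 0, -1, 0, 0, 0]
    - [0, 0, -1, 0, 0, 0]

```text
t: 64.55
tcp_pos: [470.8, -278.6, 76.8]
ee_rot: [0.001, 0.707, 0.707, 0.0]
wrist_force: [0.1, -0.4, -4.3]
grip_width: 28.1
finger_force: 59.5
```

```bash
python3 - <<'E'
from h import *
st(); s,im,d,P=wrist(); Q=P-s['tcp_pos']; r=np.hypot(Q[...,0],Q[...,1]); Z=P[...,2]
for lo,hi,R0 in((5,22,100),(30,50,100),(50,75,100),(80,96,50)):
    k=(r<R0)&(Z-30>lo-0)&(Z-30<hi); q=Q[k]; print(lo,k.sum(),circ(q) if k.sum()>9 else '',q[:,2].mean().round(1))
k=(r<100)&(Z>33)&(Z<52); cc=max(cv2.findContours(k.astype(np.uint8),0,1)[0],key=len)[:,0]; q=Q[cc[:,1],cc[:,0]]; q=q[np.hypot(q[:,0],q[:,1])>78]; print('rim rel',circ(q),len(q), np.percentile(q[:,2],[5,50,95]).round(1))
E
```

```text
t 64.55 tcp [ 470.8 -278.6   76.8] x-axis [ 0.001  1.    -0.001] z [ 0.002 -0.001 -1.   ] F [ 0.1 -0.4 -4.3] w 28.1 ff 59.5
5 2665 (array([ 0.8, -2.1]), 81.7) -39.5
30 4545 (array([0.9, 2. ]), 66.9) -2.6
50 23431 (array([0.8, 3.8]), 44.7) 11.7
80 4093 (array([0.7, 4.4]), 13.6) 44.1
rim rel (array([0.6, 1.9]), 81.2) 395 [-41.5 -39.8 -38.5]
```

Emit:
servo_tool:
  plan:
    - [0, 0, -0.5, 0, 0, 0]
    - [0, 0, -1.4, 0, 0, 0]
    - [0, 0, -2.4, 0, 0, 0]
    - [0, 0, -3.2, 0, 0, 0]
    - [0, 0, -3.45, 0, 0, 0]

```text
t: 65.22
tcp_pos: [470.7, -278.5, 180.8]
ee_rot: [0.001, 0.708, 0.707, 0.0]
wrist_force: [0.4, 0.5, -4.4]
grip_width: 28.1
finger_force: 59.9
```

Emit:
servo_tool:
  plan:
    - [0.5, 0.2, 0, 0, 0, 0]
    - [1.4, 0.5, 0, 0, 0, 0]
    - [2.4, 0.85, 0, 0, 0, 0]
    - [3.4, 1.2, 0, 0, 0, 0]
    - [4.4, 1.6, 0, 0, 0, 0]

```text
t: 65.85
tcp_pos: [517.8, -144.2, 177.8]
ee_rot: [-0.001, 0.707, 0.707, -0.0]
wrist_force: [-0.0, -0.7, -2.9]
grip_width: 27.7
finger_force: 59.9
```

```bash
python3 -c "
from h import *
chk()
s,im,d,P=wrist(); M=masks(im)
for c in('blue','yellow'): print([b[2] for b in blobs(M[c],P,101,110,10)])
rel([568.2,-7.7,180],90)"
```

```text
t 65.85 tcp [ 517.8 -144.2  177.8] x-axis [0.001 1.    0.001] z [-0.002  0.001 -1.   ] F [-0.  -0.7 -2.9] w 27.7 ff 59.9
 held disc 1  x [0. 0.] y [0. 0.] z 0.0
top mat [(626, 11), (596, 11), (584, 42), (558, 45), (525, 23), (408, 98)] plate [('b', 567, -6), ('y', 608, 10), ('y', 592, -39), ('y', 568, 38), ('y', 542, -39), ('y', 528, 10)]
scene mat [(599, 20), (564, 48), (535, 20)] plate [('b', 568, -4), ('y', 593, -38), ('y', 544, -38), ('y', 609, 10), ('y', 528, 8), ('y', 569, 38)]
[[568.2, -8.0, 105.7]]
[[528.2, 6.5, 105.6], [607.9, 6.5, 105.5], [543.3, -40.9, 105.6], [592.9, -40.7, 105.8]]
rel [ 4.58  1.68 -0.07] [-0.01 -0.    0.  ]
```

Emit:
servo_tool:
  plan:
    - [1, 0.37, 0, 0, 0, 0]
    - [2.1, 0.76, 0, 0, 0, 0]
    - [3.2, 1.15, 0, 0, 0, 0]
    - [4.1, 1.48, 0, 0, 0, 0]
    - [4.6, 1.65, 0, 0, 0, 0]

```text
t: 66.68
tcp_pos: [567.8, -7.7, 178.4]
ee_rot: [-0.0, 0.707, 0.707, -0.0]
wrist_force: [0.2, -0.3, -2.9]
grip_width: 27.8
finger_force: 59.8
```

Emit:
servo_tool:
  plan:
    - [0, 0, 0, 0, 0, 0]
    - [0, 0, 0, 0, 0, 0]
    - [0, 0, 0, 0, 0, 0]
    - [0, 0, 0, 0, 0, 0]

```text
t: 67.18
tcp_pos: [567.7, -8.9, 179.1]
ee_rot: [-0.0, 0.708, 0.706, 0.0]
wrist_force: [0.0, 0.2, -3.1]
grip_width: 28.2
finger_force: 59.9
```

```bash
python3 -c "
from h import *
st(); rel([568.2,-7.7,123.5],90)"
```

```text
t 67.17 tcp [567.7  -8.9 179.1] x-axis [0.002 1.    0.   ] z [ 0.  0. -1.] F [ 0.   0.2 -3.1] w 28.2 ff 59.9
rel [0.04 0.02 1.85] [ 0.   -0.   -0.01]
```

Emit:
servo_tool:
  plan:
    - [0.04, 0.02, 0.4, 0, 0, 0]
    - [0.04, 0.02, 0.9, 0, 0, 0]
    - [0.04, 0.02, 1.4, 0, 0, 0]
    - [0.04, 0.02, 1.7, 0, 0, 0]
    - [0.04, 0.02, 1.82, 0, 0, 0]

```text
t: 67.8
tcp_pos: [568.0, -7.0, 123.5]
ee_rot: [-0.001, 0.707, 0.707, -0.0]
wrist_force: [-0.1, -0.3, -4.4]
grip_width: 28.1
finger_force: 59.9
```

Emit:
servo_tool:
  plan:
    - [0, 0, 0.02, 0, 0, 0]
    - [0, 0, 0.04, 0, 0, 0]
    - [0, 0, 0.05, 0, 0, 0]
    - [0, 0, 0.06, 0, 0, 0]
    - [0, 0, 0.06, 0, 0, 0]

```text
t: 68.42
tcp_pos: [568.5, -7.0, 122.7]
ee_rot: [-0.0, 0.707, 0.707, 0.0]
wrist_force: [0.1, 0.0, -3.6]
grip_width: 28.3
finger_force: 59.9
```

```bash
python3 -c "
from h import *
st()"
```

```text
t 68.42 tcp [568.5  -7.  122.7] x-axis [0.001 1.    0.   ] z [ 0.  0. -1.] F [ 0.1  0.  -3.6] w 28.3 ff 59.9
```

Emit:
servo_tool:
  plan:
    - [-0.02, 0, 0.02, 0, 0, 0]
    - [-0.02, 0, 0.04, 0, 0, 0]
    - [-0.02, 0, 0.05, 0, 0, 0]
    - [-0.02, 0, 0.05, 0, 0, 0]

```text
t: 68.92
tcp_pos: [568.5, -7.7, 121.7]
ee_rot: [0.0, 0.708, 0.707, 0.0]
wrist_force: [-3.5, -0.4, 5.6]
grip_width: 28.1
finger_force: 60.8
```

Emit:
servo_tool:
  plan:
    - [0, 0, 0, 0, 0, 0]
    - [0, 0, 0, 0, 0, 0]
    - [0, 0, 0, 0, 0, 0]
  hand: -0.1

```text
t: 69.3
tcp_pos: [568.5, -7.6, 121.0]
ee_rot: [-0.0, 0.707, 0.707, 0.0]
wrist_force: [0.8, -0.2, 0.3]
grip_width: 38.4
finger_force: 0.0
```

Emit:
servo_tool:
  plan:
    - [0, 0, -0.4, 0, 0, 0]
    - [0, 0, -1.4, 0, 0, 0]
    - [0, 0, -2.6, 0, 0, 0]
    - [0, 0, -3.3, 0, 0, 0]
    - [0, 0, -3.3, 0, 0, 0]

```text
t: 69.92
tcp_pos: [569.5, -7.7, 222.3]
ee_rot: [0.001, 0.707, 0.707, 0.001]
wrist_force: [0.8, -0.4, -1.3]
grip_width: 38.0
finger_force: 0.0
```

Emit:
servo_tool:
  plan:
    - [-1, 0, 0, 0, 0, 0]
    - [-2.4, 0, 0, 0, 0, 0]
    - [-3.2, 0, 0, 0, 0, 0]
    - [-3.2, 0, 0, 0, 0, 0]

```text
t: 70.42
tcp_pos: [567.8, -105.0, 219.1]
ee_rot: [-0.001, 0.708, 0.706, -0.0]
wrist_force: [0.5, -0.0, -1.0]
grip_width: 38.2
finger_force: 0.0
```

```bash
python3 - <<'E'
from h import *
st(); im=lid((568,-7),75); save(im,'w11.png'); lid((566.5,-7.5),75,'top'); lid((565,-5),75,'scene')
s,im,d,P=wrist(); Z=P[...,2]; r=np.hypot(P[...,0]-568,P[...,1]+7)
k=(r<100)&(Z>78)&(Z<95)&(r>60); q=P[k]; A=np.c_[q[:,:2]-[568,-7],np.ones(len(q))]; print('tilt',np.linalg.lstsq(A,q[:,2],rcond=None)[0].round(4))
E
```

```text
t 70.42 tcp [ 567.8 -105.   219.1] x-axis [0.003 1.    0.   ] z [-0.001  0.    -1.   ] F [ 0.5 -0.  -1. ] w 38.2 ff 0.0
wrist knob top 1261 (array([569.1,  -8.1]), 10.4) [569.1  -8.2 167.2]
rim 585 (array([569.2,  -6.8]), 81.8) 82.1
dome 9356 (array([568.2,  -7.1]), 37.0)
top knob top 76 (array([567.3,  -6.7]), 10.5) [567.3  -6.5 167.2]
rim 143 (array([568.7,  -6.6]), 79.6) 83.5
dome 537 (array([569.2,  -1.7]), 34.8)
scene knob top 88 (array([565.9,  -6.2]), 11.0) [565.7  -5.5 167.3]
rim 184 (array([567.6,  -8.3]), 79.9) 87.3
dome 724 (array([564.9,  -4.4]), 36.5)
tilt [ 9.00000e-04 -3.80000e-03  8.21408e+01]
```

View pics/w11.png

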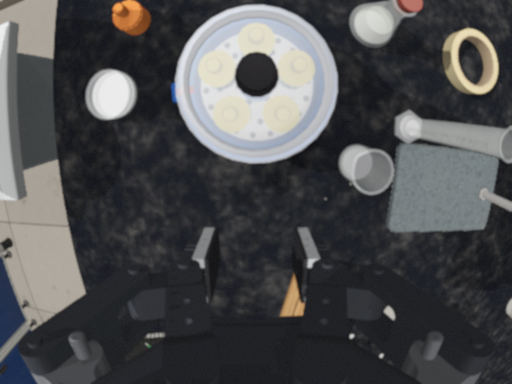

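The lid lies level and concentric on the base at (257,83). The bottles are visible upright through it, and the gripper is clear of everything.

```bash
python3 -c "
from station import robot
print(robot.sign_off())"
```

```text
the job is handed in; nothing more can be done
None
```

The job is done and handed in at about 70 s: the blank and all five samples stand on the plate, the ring was wiped once round anticlockwise from the mark and back to it, the wiper is back in its hole, and the lid sits level and centred on the base.

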